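Close the repaired control housing with its heavy cast cover and weight it down

TASK

Put the heavy cast cover back on the open control housing: rest its plain tail edge on the rear seat under the two claws while the handle end is still raised, then pivot the cover down, without letting it fall, until it lies flat inside the rim. Then gently set the blue ballast weight upright, balanced on the middle of the cover's domed crown so that the seal beds down, let go of it, and leave everything else on the bench where it is.

Things in the scene. Friction and masses are not known exactly. Their poses are not given: they have to be found in the camera images.
- housing: Grey cast control housing, open on top, electrics inside, fixed. Origin: centre of its underside, z up. +x points to its rear, where two dark steel claws stand; -x is its front (two black cable glands). Outside 191 (x) by 143 (y) mm; claw posts reach back to x = +110 mm. Rim top 56 mm high, 6 mm above the seat all round. Electrics stay 10 mm or more below the seat.
- seat (a point): Centre of the recess inside the rim at seat height, 50 mm up; axes as the housing's. Recess 175 (x) by 127 (y) mm: the cover fits with 2.5 mm play each way in x, 3.5 mm in y. The seat is a black rubber-faced ledge round the opening: 14 mm wide at the front, 12 mm at the sides, 32.5 mm at the rear (x +55 to +87.5 mm). The closed cover's underside centre lies here.
- claws (a point): Mid-way between the two claws, under the front edge of their jaws, at seat height: x = +75.5 mm from point seat. Axes as the housing's. The claws stand at y = +38 and -38 mm, 28 mm wide each; their jaws overhang the rear seat from here to the rear rim (12 mm), underside 16 mm above the seat, top 25 mm above it. Tilted over about 25 degrees, the cover no longer fits under them.
- cover_centre (a point): Grey cast aluminium cover, about 0.6 kg: plate 170 (x) by 120 (y) by 9 mm with a shallow domed crown and a black strap handle on top, lying loose on the bench, right way up. This point: centre of the plate, 4.5 mm above its underside. +x points to the plain tail edge (which goes under the claws), -x to the handle end, z out of the top.
- cover_handle (a point): Centre of the handle's straight bar: 62 mm from the plate's centre towards -x, 41 mm above the underside. The bar runs along the cover's y, 14 by 14 mm in section, flat sided, 75 mm free between its posts, 25 mm free height under it. Grip it across x. The centre of mass lies about 60 mm from it towards the tail, so the tail sags if the grip slips. Axes as the cover's.
- cover_tail (a point): Middle of the lower tail edge of the cover: 85 mm from the plate's centre towards +x, at the underside. Axes as the cover's.
- cover_crown (a point): Highest point of the domed crown: 14 mm from the plate's centre towards +x, 20.9 mm above the underside. The crown is a piece of a ball of 120 mm radius, 104 mm across, rising 11.9 mm above the plate. Axes as the cover's.
- ballast_foot (a point): Blue ballast weight, about 0.6 kg: a flat disc 64 mm across and 28 mm high with a steel lifting knob on top. This point is the centre of its flat underside; z up. Total height 64 mm.
- ballast_knob (a point): Where to grip the ballast's knob, on its axis 53 mm above its underside. The knob is a steel cylinder 22 mm across, from 36 to 64 mm above the underside.
- spray_can: Bystander: yellow spray can with white cap, 54 mm across, 150 mm high, standing. Origin: centre of its underside.
- jar: Bystander: amber jar with a steel lid, 58 mm across, 85 mm high, standing. Origin: centre of its underside.
- mug: Bystander: white mug, 76 mm across, 90 mm high, handle on its +y side. Origin: centre of its underside.
- multimeter: Bystander: black multimeter lying on its back, 86 (x) by 185 (y) by 44 mm high. Origin: centre of its underside.
- pliers: Bystander: pliers with blue handles lying flat, 170 mm long along y, 62 mm wide, 14 mm high. Origin: at bench height between the handles, near the pivot.
- screwdriver: Bystander: blue screwdriver lying along its x, 190 mm long, about 30 mm high. Origin: under its middle.
- contactor: Bystander: grey and black contactor block, 75 (x) by 55 (y) by 82 mm high. Origin: centre of its underside.
There are look-alikes about, which are no part of the job. What is shaped like the part that bears ballast_foot but pink is not meant.

How it is judged (in metres and radians):
On the way, in this order (a step that is already met when the one before it is completed fails the run):
1. The cover's tail edge rests on the rear seat under the claws while its handle end is still raised (x of cover_tail in the frame of seat above 0.077 m and z of cover_tail in the frame of seat between -0.003 and 0.004 m and angle between cover_centre's own z axis and vertical above 0.07 rad and z of cover_handle in the frame of cover_tail above 0 m and contact force between cover and housing above 0.3 N), for 0.1 s.
2. The cover lies flat on the seat inside the rim, its tail under the claws (x of cover_tail in the frame of seat above 0.08 m and angle between cover_centre's own z axis and vertical below 0.025 rad and z of cover_centre in the frame of seat below 0.0065 m), for 0.2 s.
At the end, for the whole second after the job is handed in: The cover lies flat (within 0.025 rad) on the seat inside the rim with its tail under the claws (centre within 6 mm of the recess's centre), and the ballast stands released and still on the crown, its centre within 12 mm of the crown's top and leaning less than 0.15 rad (horizontal distance between cover_centre and seat below 0.006 m and angle between the x axis of cover_centre and the x axis of seat, either way round below 0.1 rad and z of cover_centre in the frame of seat below 0.0065 m and angle between cover_centre's own z axis and vertical below 0.025 rad and horizontal distance between ballast_foot and cover_crown below 0.012 m and z of ballast_foot in the frame of cover_crown between -0.004 and 0.004 m and angle between ballast_foot's own z axis and vertical below 0.15 rad and linear speed of each of ballast, cover below 0.02 m/s); the robot touches nothing.
It fails at once if The cover falls onto the housing instead of being let down (horizontal distance between cover_tail and seat below 0.12 m and z of cover_tail in the frame of seat below 0.03 m and angular speed of cover above 2.5 rad/s).
It fails at once if The ballast is dropped onto the cover instead of being set down (horizontal distance between ballast_foot and cover_crown below 0.05 m and z of ballast_foot in the frame of cover_crown below 0.03 m and linear speed of ballast above 0.3 m/s).
It fails at once if A bystander is moved or knocked over (distance of any of spray_can, jar, mug, multimeter, pliers, screwdriver, contactor from where it was at the start of the episode above 0.02 m or angle between any of spray_can, jar, mug's own z axis and vertical above 0.3 rad).
It also fails if it takes over 72 s, if anything falls off the work surface, if the arm or the gripper's body presses on something with over 40 N, if the wrist force passes 120 N, or if a joint passes its speed limit or range.

ROBOT

A 6-joint arm with a two-finger parallel gripper is mounted at the origin on the work surface. World frame = base frame: x ahead of the robot, y to its left, z up, the work surface at z = 0. Lengths are in mm, angles in rad, forces in N, time in s.
With the tool pointing down it reaches from about 325 to 875 mm from the base axis. Payload 4.4 kg.
Tool frame: the origin (TCP) lies at the very end of the fingers, on their centre line; the grasp point (between the pads) lies 19 mm behind it; z points along the fingers, y is the direction in which the jaws open and shut (so a half turn about z gives the same grasp; the last joint's range is limited). The gripper opens to 85 mm and grips with 20 to 120 N. Pads are 22 mm wide; open, the fingers measure 114 mm over their backs; the gripper's body (76 mm by 85 mm) begins 54 mm behind the grasp point. The pads swing forward as they close: fully open they stand 13 mm farther back than shut.
Start: joints at [-1.409, 0.207, 1.542, -0, 1.393, -0.15], TCP at [176.382, -547.281, 203.882] pointing down, gripper open.
Joint ranges: [-2.73, 2.73], [-0.86, 2.22], [0.23, 2.46], [-1.11, 4.25], [0.08, 2.63], [-2.82, 2.82]. Speed limits (rad/s): [2.79, 2.79, 3.14, 3.14, 3.14, 3.14].

INTERFACE

Orientations are given as a rotation vector (axis times angle).
In Python, from rig import robot gives the robot as it stands. The module is installed in compiled form; this text tells all that it offers.
- The arm moves only by the tool arm_command, never from a script. Its argument "increments" is a list of rows, each a list of 7 numbers: the shift along the world's x, y, z in mm, then the turn, a rotation vector about the world's x, y, z in degrees, then the opening, from -1 (shut) to 1 (fully open). A call has 1 to 20 rows; each row shifts and turns the commanded pose from where the row before left it; what a row does not reach is not made up. A row lasts 1/10 s, in which the tool goes at most 50 mm and 8.59 degrees, less where a joint would pass 70% of its speed; a pose out of reach is approached as far as the arm can. A call with a gripper value outside its range is refused whole. The fingers move at their own pace and stop on an object; "newtons" is the grip in N (left out, the last holds). Time passes only in rows, so rows that do not move let the fingers close. It gives the time, the measured TCP pose, the force and the opening at its end, in the units of the state.
- robot.observe(): the state, without advancing time (a new reading comes with each control period).
- robot.read_camera(name): name is "scene" or "top"; returns the picture (420x560x3 uint8, blue, green, red); there is no depth.
- robot.camera_model(name): a dict with "mtx" (3x3 intrinsics, pixels), "extrinsics" (4x4, takes a point from world to camera coordinates). Camera axes: x right, y up, looking along -z (the intrinsics and any distortion apply to the point x, -y, -z); pixel columns grow to the right and rows downward; lengths in mm; the calibration is good to about 2 mm. A picture is of the moment at which its call begins. camera_model takes no time and is no camera call.
- robot.finish_job(): hands the job in, once; it reports no verdict.
The state is a dict: "time": time; "joint_pos": joint angles; "dq": joint speeds; "joint_efforts": joint torques, N m; "ee_pos": TCP position; "orientation": TCP orientation; "force": force on the tool from outside, world axes, zero at the start; "wrist_torque": the same for the moment, N m; "finger_gap": finger opening in mm.
Only numpy, scipy, OpenCV 4.12 (cv2) and the standard library are available. Lean on these libraries where they do the work, as an engineer would, in place of code of your own. Each camera call takes 0.05 s, during which the arm holds its last target.

## Working session

There is one attempt and no reset: what is moved stays moved. The work goes in short steps, Python scripts to look and compute and a tool call to move; the robot and the scene stay as the last step left them, time stands still between calls to the robot, and variables do not carry over. Pictures are saved under pics/ and viewed, and the job is handed in when it is done.

Besides the shell and the picture viewer there is one more tool, called after "Emit:" by a JSON object that holds its "method" and its "body". arm_command: Moves the arm, as the interface text tells. Its arguments: {"type":"object","properties":{"increments":{"type":"array","items":{"type":"array","items":{"type":"number"}}},"newtons":{"type":"number"}},"required":["increments"]}

```bash
ls; mkdir -p pics
python3 - <<'E'
from rig import robot
import cv2
for n in("scene","top"):
    im=robot.read_camera(n); cv2.imwrite(f"pics/{n}0.png",im)
    m=robot.camera_model(n); print(n,m)
print(robot.observe())
E
```

```text
pics
scene {'mtx': array([[492.91082739,   0.        , 275.11247971],
       [  0.        , 492.91082739, 209.59425889],
       [  0.        ,   0.        ,   1.        ]]), 'extrinsics': array([[-4.27381283e-01,  9.04061434e-01,  4.26172695e-03,
         2.27628029e+02],
       [-7.10732452e-01, -3.38893881e-01,  6.16449771e-01,
         3.17690991e+02],
       [ 5.58752737e-01,  2.60430146e-01,  7.87382701e-01,
        -1.60464149e+03],
       [ 0.00000000e+00,  0.00000000e+00,  0.00000000e+00,
         1.00000000e+00]])}
top {'mtx': array([[443.59094074,   0.        , 281.27976426],
       [  0.        , 443.59094074, 210.54355685],
       [  0.        ,   0.        ,   1.        ]]), 'extrinsics': array([[ 1.69261541e-03, -9.99994605e-01,  2.81518812e-03,
         1.26686451e+01],
       [ 9.97365284e-01,  1.89231881e-03,  7.25183336e-02,
        -5.27091265e+02],
       [-7.25232696e-02,  2.68502525e-03,  9.97363106e-01,
        -1.13721057e+03],
       [ 0.00000000e+00,  0.00000000e+00,  0.00000000e+00,
         1.00000000e+00]])}
{'time': 0.1, 'joint_pos': array([-1.40951028e+00,  2.07352159e-01,  1.54281684e+00, -8.66144859e-06,
        1.39350804e+00, -1.50481559e-01]), 'dq': array([-9.22700326e-04, -1.22154413e-03, -4.10970122e-03, -3.06216196e-04,
        2.82802578e-04, -7.42431471e-05]), 'joint_efforts': array([-3.46310499e-04, -3.84088576e+01, -2.92548054e+01, -2.84247581e-04,
        4.83501877e-03, -9.25461052e-06]), 'ee_pos': array([ 176.2521276 , -546.53986943,  202.82934692]), 'orientation': array([-3.10144050e+00, -4.87421252e-01,  3.10564469e-05]), 'force': array([-0.3925018 ,  0.51179134, -0.08548758]), 'wrist_torque': array([-0.08467369, -0.02117941, -0.05338013]), 'finger_gap': 85.25515549212078}
```

View pics/scene0.png

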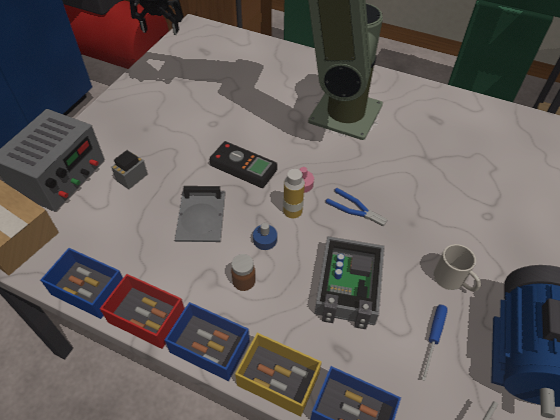

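View pics/top0.png

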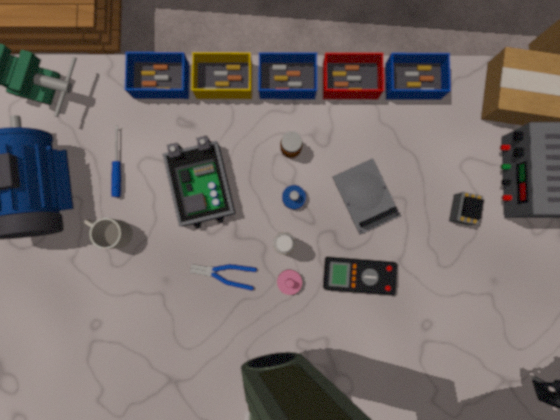

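The overview shows the cover at top-view (366,195), with its handle at (379,217). The housing is at (199,182) with its claws up near (190,150), the blue ballast at (293,197), and the pink decoy at (290,282). Next I'll take enlarged crops.

```bash
cat > h.py <<'E'
import numpy as np, cv2
from rig import robot
def ray(n,u,v):
    m=robot.camera_model(n);K=m["mtx"];E=m["extrinsics"];R=E[:3,:3];t=E[:3,3]
    d=np.array([(u-K[0,2])/K[0,0],-(v-K[1,2])/K[1,1],-1.]);return -R.T@t,R.T@d
def plane(n,u,v,z):
    c,d=ray(n,u,v);return c+d*(z-c[2])/d[2]
def proj(n,p):
    m=robot.camera_model(n);K=m["mtx"];E=m["extrinsics"]
    q=E[:3,:3]@np.array(p,float)+E[:3,3];return np.array([K[0,0]*q[0]/-q[2]+K[0,2],K[1,1]*-q[1]/-q[2]+K[1,2]])
def tri(u1,v1,u2,v2):
    a,d=ray("top",u1,v1);b,e=ray("scene",u2,v2)
    s=np.linalg.lstsq(np.c_[d,-e],b-a,rcond=None)[0];p=a+d*s[0];q=b+e*s[1]
    return (p+q)/2,np.linalg.norm(p-q)
def crop(n,im,x,y,w,h,f):
    c=cv2.resize(im[y:y+h,x:x+w],None,fx=f,fy=f,interpolation=cv2.INTER_CUBIC);cv2.imwrite(f"pics/{n}.png",c)
E
python3 - <<'E'
from h import *
t=cv2.imread("pics/top0.png");s=cv2.imread("pics/scene0.png")
crop("c_t1",t,155,130,100,100,6)
crop("c_t2",t,275,150,130,90,6)
crop("c_s1",s,305,225,90,105,5)
crop("c_s2",s,165,175,130,85,6)
E
```

```text
(no output)
```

View pics/c_t1.png

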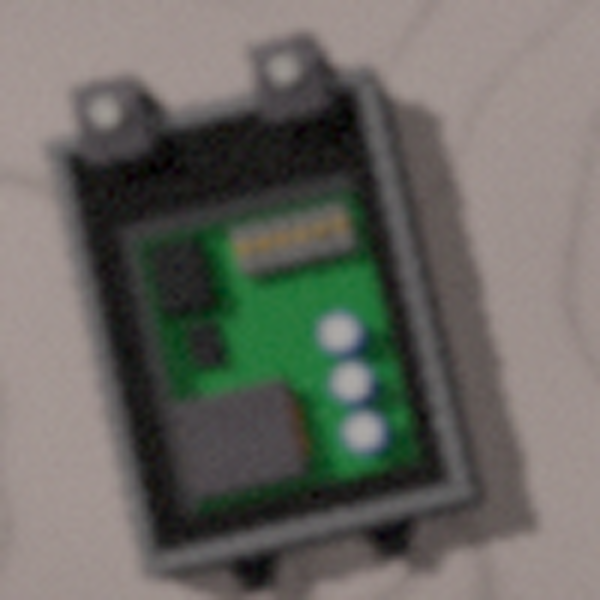

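View pics/c_t2.png

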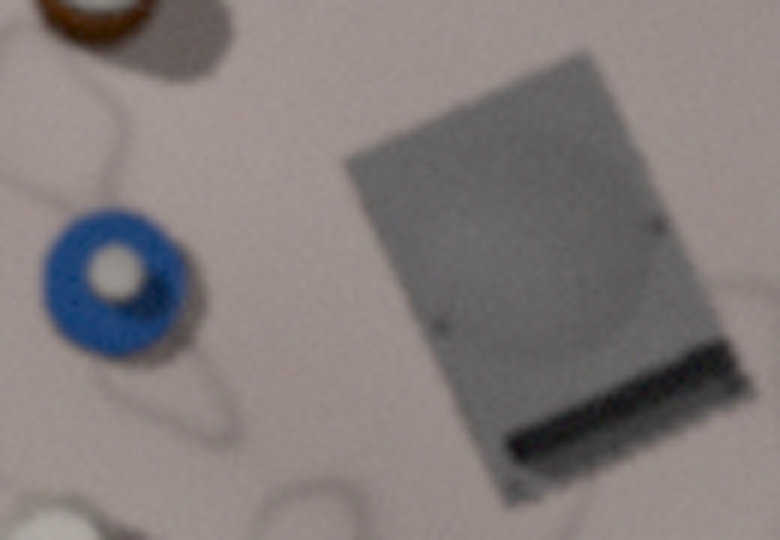

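View pics/c_s1.png

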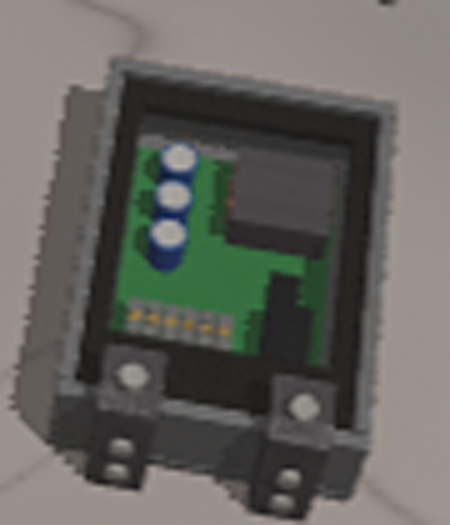

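View pics/c_s2.png

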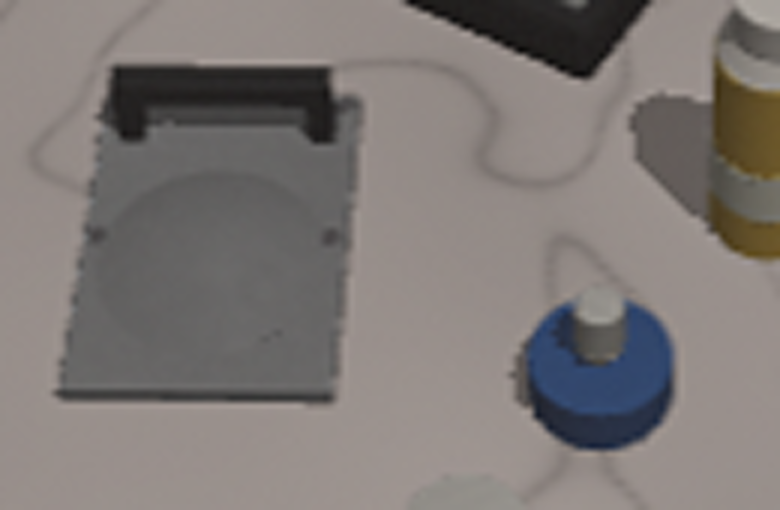

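The crops show the whole of each part. The housing rim's outer corners in the top crop are at about (60,145), (365,70), (470,490) and (155,570). The cover's corners are at about (348,160), (590,52), (755,392) and (510,505). Next I'll refine these by fitting masks and lines.

```bash
cat > m.py <<'E'
from h import *
t=cv2.imread("pics/top0.png").astype(int);s=cv2.imread("pics/scene0.png")
def un(c,o,f): return [(c[0]+.5)/f-.5+o[0],(c[1]+.5)/f-.5+o[1]]
def fitrect(n,corners,z,L,W):
    P=np.array([plane(n,*c,z)[:2] for c in corners])
    ctr=P.mean(0); e=[np.linalg.norm(P[i]-P[(i+1)%4]) for i in range(4)]
    ux=(P[0]+P[1]-P[2]-P[3])/2
    uy=(P[0]+P[3]-P[1]-P[2])/2; uy=np.array([uy[1],-uy[0]])
    return ctr,np.degrees(np.arctan2(ux[1],ux[0])),np.degrees(np.arctan2(uy[1],uy[0])),np.round(e,1)
if __name__=="__main__":
    print("housing top",fitrect("top",[un(c,(155,130),6) for c in [(58,147),(366,70),(472,490),(153,572)]],56,191,143))
    # scene: rear-left = rightbottom? 
    print("housing scene",fitrect("scene",[un(c,(305,225),5) for c in [(366,443),(62,385),(115,60),(395,103)]],56,191,143))
    sat=(t.max(2)-t.min(2)); R=t[:,:,2]-t[:,:,0]
    # cover: R-B small vs bench
    m=((R<9)).astype(np.uint8); m[:150]=0;m[235:]=0;m[:,:320]=0;m[:,410:]=0
    m=cv2.morphologyEx(m,cv2.MORPH_OPEN,np.ones((3,3)))
    cs,_=cv2.findContours(m,0,2);c=max(cs,key=cv2.contourArea)
    r=cv2.minAreaRect(c);print(r);b=cv2.boxPoints(r);print(b)
    print([np.round(plane("top",*q,9),1) for q in b])
    print("cover man top",fitrect("top",[un(c,(275,150),6) for c in [(346,160),(590,51),(754,393),(508,507)]],9,170,120))
    print("cover man scene tail",[plane("scene",*un(c,(165,175),6),9) for c in [(338,395),(60,392)]])
    print("cover holes",[plane("top",*un(c,(275,150),6),9) for c in [(442,327),(658,225)]],[plane("scene",*un(c,(165,175),6),9) for c in [(331,237),(97,235)]])
    print("handle top",[plane("top",*un(c,(275,150),6),48) for c in [(508,440),(722,342),(745,375),(525,462)]])
    print("handle scene",[plane("scene",*un(c,(165,175),6),48) for c in [(331,68),(112,66)]])
    print("knob",tri(*un((118,274),(275,150),6),*un((601,305),(165,175),6)), plane("top",*un((118,274),(275,150),6),64),plane("scene",*un((601,305),(165,175),6),64))
    b=((t[:,:,0]-t[:,:,2])>50).astype(np.uint8);b[:180]=0;b[215:]=0;b[:,:275]=0;b[:,310:]=0
    cs,_=cv2.findContours(b,0,2);print("disc",[ (cv2.minEnclosingCircle(c),plane("top",*cv2.minEnclosingCircle(c)[0],28)) for c in cs if cv2.contourArea(c)>50])
    print("bolts",[tri(*un(a,(155,130),6),*un(q,(305,225),5)) for a,q in [((285,68),(133,375)),((105,110),(305,407))]])
E
python3 m.py
```

```text
housing top (array([594.80826044, 224.13374498]), np.float64(14.115033533732403), np.float64(14.497598960550892), array([134.4, 185. , 137.8, 185.4]))
housing scene (array([595.7690811 , 229.76340509]), np.float64(13.81672768641893), np.float64(14.059175081430542), array([137.6, 183.6, 138.9, 186.9]))
((366.0863952636719, 195.87110900878906), (64.34857940673828, 45.82640838623047), 64.79888153076172)
[[331.6544  176.5156 ]
 [373.119   157.00284]
 [400.5184  215.22662]
 [359.0538  234.73938]]
[array([ 618.3, -119.5,    9. ]), array([ 670.8, -230. ,    9. ]), array([ 516.1, -300. ,    9. ]), array([ 464.6, -190.3,    9. ])]
cover man top (array([ 567.41024334, -210.15501369]), np.float64(24.668309707174142), np.float64(24.538656411721448), array([118.8, 166.8, 119.4, 167.9]))
cover man scene tail [array([ 621.58279446, -113.63429891,    9.        ]), array([ 671.9268273 , -222.98406882,    9.        ])]
cover holes [array([ 545.19621826, -162.75231346,    9.        ]), array([ 590.45346421, -258.30480864,    9.        ])] [array([ 547.50273181, -158.60261875,    9.        ]), array([ 591.87268177, -254.31235125,    9.        ])]
handle top [array([ 493.8623915 , -184.21714982,   48.        ]), array([ 535.62153172, -275.49265434,   48.        ]), array([ 521.60877201, -285.00975659,   48.        ]), array([ 484.57053176, -191.30344471,   48.        ])]
handle scene [array([ 487.65083499, -188.38382922,   48.        ]), array([ 529.42923442, -278.70859438,   48.        ])]
knob (array([562.27971894, -17.27351036,  58.67923037]), np.float64(3.602529911039626)) [562.38182903 -18.77813718  64.        ] [565.17345321 -13.79092635  64.        ]
disc [(((293.5, 196.77272033691406), 11.327125549316406), array([562.28028023, -17.98466206,  28.        ]))]
bolts [(array([696.13656147, 213.33450834,  79.53343644]), np.float64(3.1063564090585594)), (array([678.2820116 , 287.75775699,  79.71374645]), np.float64(2.929670859285872))]
```

Emit:
{"method": "arm_command", "body": {"increments": [[28,26,0,0,0,8.05,0.1],[28,26,0,0,0,8.05,0.1],[28,26,0,0,0,8.05,0.1],[28,26,0,0,0,8.05,0.1],[28,26,0,0,0,8.05,0.1],[28,26,0,0,0,8.05,0.1],[28,26,0,0,0,8.05,0.1],[28,26,0,0,0,8.05,0.1],[28,26,0,0,0,8.05,0.1],[28,26,0,0,0,8.05,0.1],[28,26,0,0,0,8.05,0.1],[28,26,0,0,0,8.05,0.1],[0,0,0,0,0,0,0.1],[0,0,0,0,0,0,0.1],[0,0,0,0,0,0,0.1]], "newtons": 120}}

```text
time: 1.6
ee_pos: [511.6, -235.7, 203.4]
orientation: [-1.702, -2.64, 0.001]
force: [0.1, -0.5, 0.4]
finger_gap: 47.0
```

Emit:
{"method": "arm_command", "body": {"increments": [[0,1.5,-30,0,0,0,0.1],[0,1,-40,0,0,0,0.1],[0,0,-40,0,0,0,0.1],[0,0,0,0,0,0,0.1],[0,0,0,0,0,0,0.1]]}}

```text
time: 2.1
ee_pos: [511.4, -233.5, 93.8]
orientation: [-1.702, -2.638, 0.0]
force: [0.3, -0.2, 0.3]
finger_gap: 46.9
```

Run:
```python
from h import *
for n,b in(("top",(300,130,120,120)),("scene",(150,110,130,120))):
    im=robot.read_camera(n); cv2.imwrite(f"pics/{n}1.png",im); crop(f"c1_{n}",im,*b,5)
o=robot.observe();print(o["ee_pos"],o["orientation"])
for n in("top","scene"): print(proj(n,o["ee_pos"]),proj(n,[512,-233,48]))
```

```text
[ 513.89969428 -234.59032657   96.62952015] [ 1.69934264e+00  2.63660006e+00 -2.23062589e-04]
[383.42510698 213.82588966] [378.3614001  215.81750443]
[198.03523027 174.96233715] [201.02297953 186.68470732]
```

View pics/c1_scene.png

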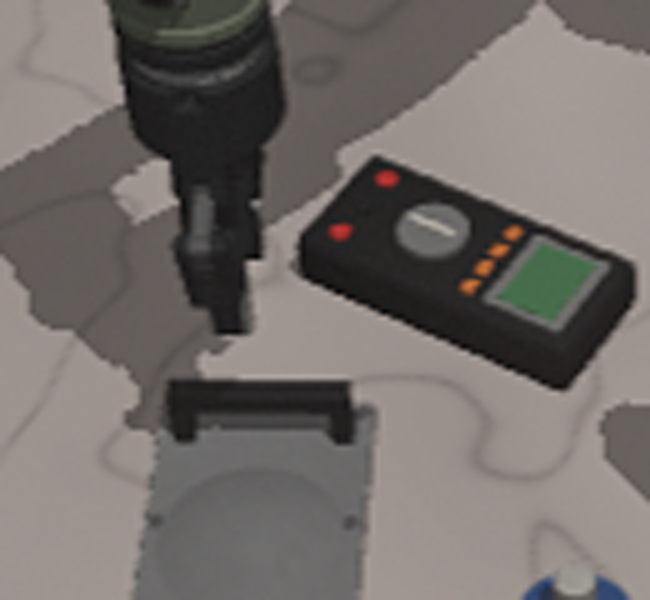

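View pics/c1_top.png

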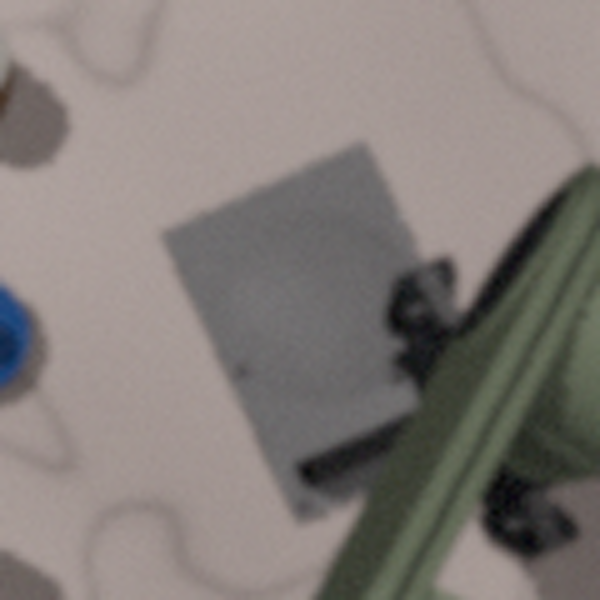

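Run:
```python
from h import *
u=np.array([.909,.416,0]);T=np.array([512,-234,95.])
for n,o in(("top",(300,130)),("scene",(150,110))):
  for s in(24,36,-24,-36):
    p=proj(n,T+u*s+[0,0,5]);print(n,s,(p-o+.5)*5-.5)
```

```text
top 24 [398.35660484 379.6992221 ]
top 36 [387.76603834 357.30507775]
top -24 [440.87228862 469.60020706]
top -36 [451.53973081 492.15690792]
scene 24 [239.25654052 354.59923823]
scene 36 [236.72386219 371.96328795]
scene -24 [249.1025216  287.09516454]
scene -36 [251.49522118 270.69080957]
```

Emit:
{"method": "arm_command", "body": {"increments": [[0,0,-30,0,0,0,0.1],[0,0,-25,0,0,0,0.1],[0,0,-17,0,0,0,0.1],[0,0,0,0,0,0,0.1],[0,0,0,0,0,0,0.1]]}}

```text
time: 2.7
ee_pos: [514.0, -234.0, 24.1]
orientation: [1.699, 2.638, -0.0]
force: [0.2, -0.2, 0.9]
finger_gap: 46.9
```

Run:
```python
from h import *
for n,b in(("scene",(150,110,130,120)),):
    im=robot.read_camera(n); crop(f"c2_{n}",im,*b,5)
o=robot.observe();print(o["ee_pos"],o["force"])
```

```text
[ 514.33954972 -234.17647443   24.45800391] [-0.48655643  0.48440854  0.74978406]
```

View pics/c2_scene.png

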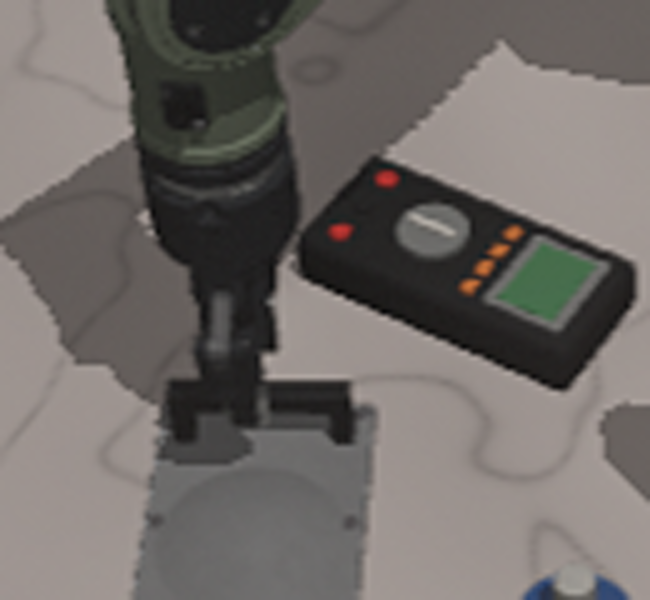

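Emit:
{"method": "arm_command", "body": {"increments": [[-2,4.5,-2,0,0,0,0.1],[0,0,0,0,0,0,-0.3],[0,0,0,0,0,0,-0.5],[0,0,0,0,0,0,-1],[0,0,0,0,0,0,-1],[0,0,0,0,0,0,-1],[0,0,0,0,0,0,-1],[0,0,0,0,0,0,-1]], "newtons": 120}}

```text
time: 3.55
ee_pos: [511.2, -228.7, 20.7]
orientation: [1.699, 2.64, 0.0]
force: [-0.8, -0.3, 4.9]
finger_gap: -0.1
```

Run:
```python
from h import *
for n,b in(("scene",(150,110,130,120)),("top",(300,130,120,120))):
    im=robot.read_camera(n); crop(f"c3_{n}",im,*b,5)
o=robot.observe();print(o["ee_pos"],o["force"],o["finger_gap"])
```

```text
[ 511.15527202 -228.73299248   20.68473277] [-0.86586046  0.36611366  6.88528628] -0.01353672670940601
```

View pics/c3_scene.png

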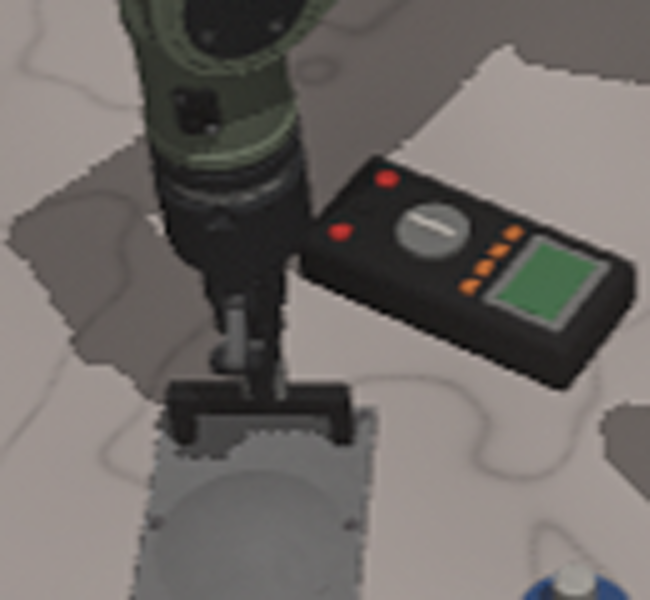

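View pics/c3_top.png

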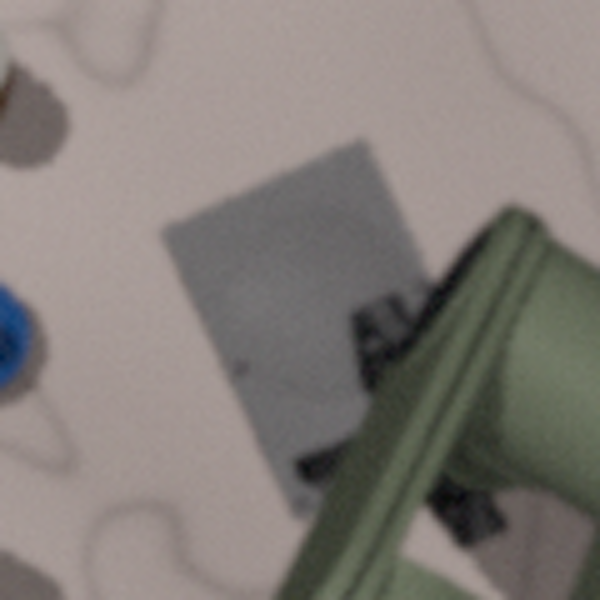

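Run:
```python
from h import *
o=robot.observe();p=np.array([511.2,-228.7,20.7])
for z in (0,10,20,28,40): print(z,(proj("scene",p+[0,0,z])-[150,110]+.5)*5-.5)
print(o["joint_pos"],o["joint_efforts"],o["wrist_torque"])
```

```text
0 [270.21839808 419.22855346]
10 [268.21851426 407.54178934]
20 [266.19524166 395.71834772]
28 [264.55950664 386.15956781]
40 [262.07686951 371.65172778]
[-5.75352595e-01  3.92263939e-01  1.72244293e+00  9.59207456e-05
  1.02521406e+00 -1.00234957e+00] [-6.65589259e-02 -3.73166263e+01 -2.15085804e+01 -1.23891374e-02
 -1.61572192e-01 -1.01949549e-04] [ 0.11192453  0.08789394 -0.01392834]
```

Emit:
{"method": "arm_command", "body": {"increments": [[0,0,30,0,0,0,-1],[0,0,40,0,0,0,-1],[0,0,0,0,0,0,-1],[0,0,0,0,0,0,-1]]}}

```text
time: 4.05
ee_pos: [511.1, -228.7, 90.8]
orientation: [1.699, 2.64, 0.0]
force: [-0.3, 0.2, -0.7]
finger_gap: 0.0
```

Run:
```python
from h import *
im=robot.read_camera("scene"); crop("c4_scene",im,150,110,130,120,5)
im=robot.read_camera("top"); crop("c4_top",im,300,130,120,120,5)
o=robot.observe();print(o["ee_pos"],o["force"],o["finger_gap"])
for z in (0,10,20,30,40): print(z,(proj("scene",o["ee_pos"]+[0,0,z])-[150,110]+.5)*5-.5)
```

```text
[ 509.28294801 -227.58419795   88.47478125] [-0.31847083 -0.28656462 -0.16204873] -0.09902993273435075
0 [259.85453032 335.51352465]
10 [257.7111806  322.84835723]
20 [255.54174559 310.02905039]
30 [253.34574616 297.05277302]
40 [251.12269139 283.91662422]
```

View pics/c4_scene.png

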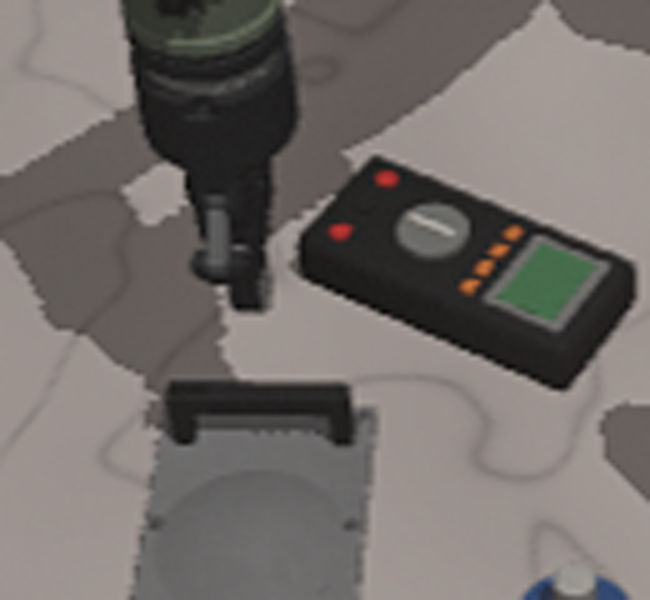

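View pics/c4_top.png

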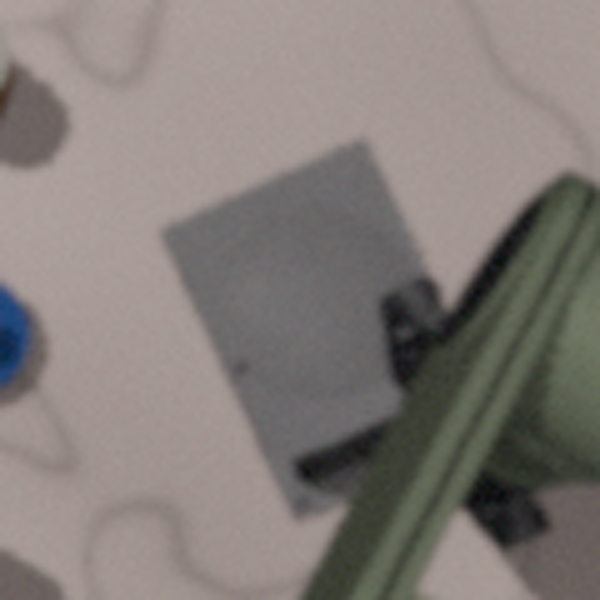

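Run:
```python
from h import *
e=np.mean([[509.3,-227.6,88.5],[511.1,-228.7,90.8]],0)
for z in (40,60,80,100): print(z,(proj("top",e+[0,0,z])-[300,130]+.5)*5-.5)
```

```text
40 [421.87427421 424.37300404]
60 [431.98310862 421.61865074]
80 [442.4929756  418.75502811]
100 [453.42822246 415.77550227]
```

Emit:
{"method": "arm_command", "body": {"increments": [[37,-34,0,0,0,0,-1],[37,-34,0,0,0,0,-1],[36,-34,0,0,0,0,-1],[0,0,-40,0,0,0,-1],[0,0,-36,0,0,0,-1],[0,0,0,0,0,0,-1],[0,0,0,0,0,0,-1]]}}

```text
time: 4.85
ee_pos: [618.0, -328.5, 11.1]
orientation: [-1.697, -2.637, -0.0]
force: [0.5, 0.4, 0.6]
finger_gap: -0.1
```

Run:
```python
from h import *
im=robot.read_camera("scene"); crop("c5_scene",im,130,130,130,120,5)
im=robot.read_camera("top"); crop("c5_top",im,340,130,120,120,5)
o=robot.observe();print(o["ee_pos"],o["force"],o["finger_gap"])
for z in (0,10,20,30,40): print(z,(proj("scene",o["ee_pos"]+[0,0,z])-[130,130]+.5)*5-.5)
for z in (60,80,100): print(z,(proj("top",o["ee_pos"]+[0,0,z])-[340,130]+.5)*5-.5)
```

```text
[ 620.99972918 -330.5014613    15.60451518] [-0.32453588  0.06492299  0.50294677] -0.0067605815574534175
0 [104.68190189 403.76471911]
10 [101.05577912 392.30866433]
20 [ 97.38625499 380.7154911 ]
30 [ 93.67254559 368.9827228 ]
40 [ 89.91384804 357.10782285]
60 [398.03922157 210.23978507]
80 [410.80033616 203.71628311]
100 [424.03820839 196.9490619 ]
```

View pics/c5_scene.png

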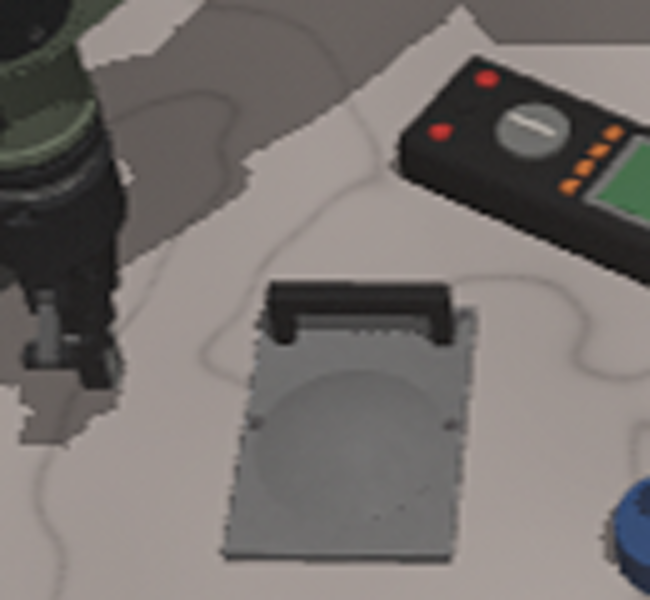

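View pics/c5_top.png

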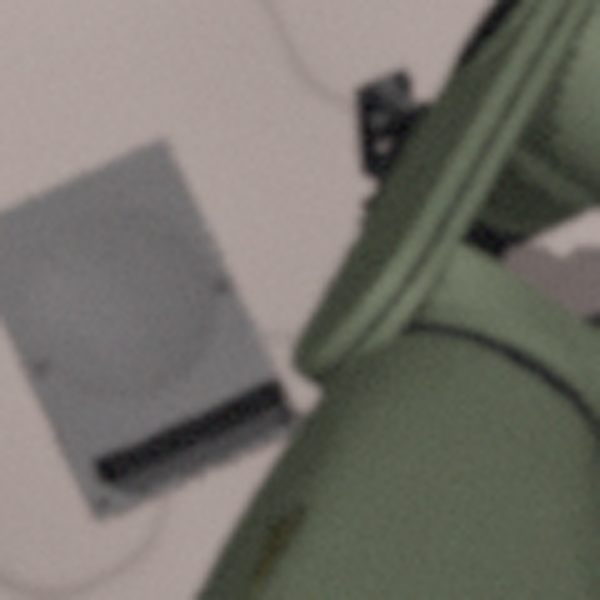

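Emit:
{"method": "arm_command", "body": {"increments": [[0,0,-7,0,0,0,-1],[0,0,-4,0,0,0,-1],[0,0,0,0,0,0,-1],[0,0,0,0,0,0,-1]]}}

```text
time: 5.35
ee_pos: [620.0, -329.9, 3.2]
orientation: [1.7, 2.642, -0.0]
force: [0.6, 0.4, -0.6]
finger_gap: 0.0
```

Emit:
{"method": "arm_command", "body": {"increments": [[0,0,-3,0,0,0,-1],[0,0,0,0,0,0,-1],[0,0,0,0,0,0,-1]]}}

```text
time: 5.65
ee_pos: [619.9, -329.9, -0.3]
orientation: [-1.7, -2.641, 0.0]
force: [0.3, -0.1, 0.0]
finger_gap: -0.0
```

Emit:
{"method": "arm_command", "body": {"increments": [[0,0,-3,0,0,0,-1],[0,0,0,0,0,0,-1],[0,0,0,0,0,0,-1]]}}

```text
time: 5.95
ee_pos: [619.9, -329.8, -3.4]
orientation: [-1.7, -2.641, -0.0]
force: [-0.8, -0.1, 0.0]
finger_gap: 0.1
```

Emit:
{"method": "arm_command", "body": {"increments": [[0,0,-3,0,0,0,-1],[0,0,0,0,0,0,-1],[0,0,0,0,0,0,-1]]}}

```text
time: 6.25
ee_pos: [619.9, -329.8, -6.4]
orientation: [-1.7, -2.641, -0.0]
force: [0.2, 0.3, -0.0]
finger_gap: -0.0
```

Emit:
{"method": "arm_command", "body": {"increments": [[0,0,-3,0,0,0,-1],[0,0,0,0,0,0,-1],[0,0,0,0,0,0,-1]]}}

```text
time: 6.55
ee_pos: [619.9, -329.9, -9.3]
orientation: [-1.7, -2.641, -0.0]
force: [-0.8, -0.3, -0.3]
finger_gap: 0.1
```

Emit:
{"method": "arm_command", "body": {"increments": [[0,0,-3,0,0,0,-1],[0,0,0,0,0,0,-1],[0,0,0,0,0,0,-1]]}}

```text
time: 6.85
ee_pos: [619.9, -329.8, -12.3]
orientation: [-1.7, -2.641, -0.0]
force: [0.6, 0.8, 0.3]
finger_gap: -0.1
```

Emit:
{"method": "arm_command", "body": {"increments": [[0,0,-3,0,0,0,-1],[0,0,0,0,0,0,-1],[0,0,0,0,0,0,-1]]}}

```text
time: 7.15
ee_pos: [619.9, -329.8, -15.3]
orientation: [-1.7, -2.641, -0.0]
force: [-0.2, 0.5, -0.1]
finger_gap: 0.1
```

Emit:
{"method": "arm_command", "body": {"increments": [[0,0,-3,0,0,0,-1],[0,0,0,0,0,0,-1],[0,0,0,0,0,0,-1]]}}

```text
time: 7.45
ee_pos: [619.9, -329.8, -18.4]
orientation: [-1.7, -2.641, 0.0]
force: [0.1, -0.9, 0.9]
finger_gap: -0.1
```

Emit:
{"method": "arm_command", "body": {"increments": [[0,0,-2,0,0,0,-1],[0,0,0,0,0,0,-1],[0,0,0,0,0,0,-1]]}}

```text
time: 7.75
ee_pos: [619.9, -329.9, -20.2]
orientation: [-1.7, -2.641, -0.0]
force: [-0.3, -0.2, 0.4]
finger_gap: 0.2
```

Emit:
{"method": "arm_command", "body": {"increments": [[0,0,-2,0,0,0,-1],[0,0,0,0,0,0,-1],[0,0,0,0,0,0,-1]]}}

```text
time: 8.05
ee_pos: [619.9, -329.9, -22.3]
orientation: [-1.7, -2.641, -0.0]
force: [0.1, 0.3, 0.5]
finger_gap: -0.2
```

Emit:
{"method": "arm_command", "body": {"increments": [[0,0,-2,0,0,0,-1],[0,0,0,0,0,0,-1],[0,0,0,0,0,0,-1]]}}

```text
time: 8.35
ee_pos: [619.9, -329.9, -24.3]
orientation: [-1.7, -2.641, -0.0]
force: [0.1, -0.9, 0.4]
finger_gap: -0.1
```

Emit:
{"method": "arm_command", "body": {"increments": [[0,0,-2,0,0,0,-1],[0,0,0,0,0,0,-1],[0,0,0,0,0,0,-1]]}}

```text
time: 8.65
ee_pos: [619.9, -329.9, -26.2]
orientation: [-1.7, -2.641, 0.0]
force: [0.4, 0.0, 0.1]
finger_gap: 0.5
```

Emit:
{"method": "arm_command", "body": {"increments": [[0,0,-2,0,0,0,-1],[0,0,0,0,0,0,-1],[0,0,0,0,0,0,-1]]}}

```text
time: 8.95
ee_pos: [620.4, -330.2, -27.2]
orientation: [1.7, 2.641, -0.0]
force: [-0.7, 0.4, 5.0]
finger_gap: -0.4
```

Run:
```python
from h import *
im=robot.read_camera("scene"); crop("c6_scene",im,130,130,130,120,5)
im=robot.read_camera("top"); crop("c6_top",im,340,130,120,120,5)
o=robot.observe();print(o["ee_pos"],o["force"],o["finger_gap"])
for z in (0,10,20,30,40): print(z,(proj("scene",o["ee_pos"]+[0,0,z])-[130,130]+.5)*5-.5)
```

```text
[ 620.44174064 -330.25890717  -27.22712537] [-0.27905428  1.40594348  4.69799546] -0.2734180558196905
0 [120.67683426 450.76089481]
10 [117.23422956 439.8641172 ]
20 [113.75145723 428.84019817]
30 [110.22781015 417.68689947]
40 [106.66256451 406.40193001]
```

View pics/c6_scene.png

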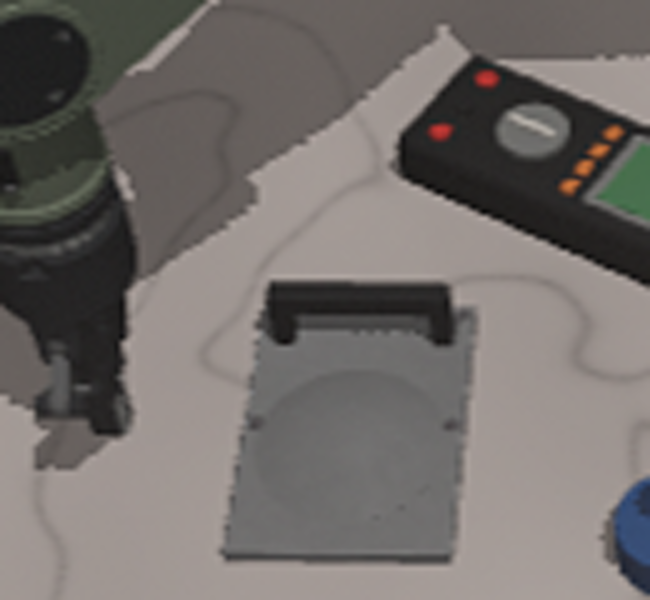

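Run:
```python
from h import *
for c in [(96,432),(122,434),(109,434)]:
  print(plane("scene",(c[0]+.5)/5-.5+130,(c[1]+.5)/5-.5+130,0))
```

```text
[ 630.43086355 -333.35730357    0.        ]
[ 625.50485898 -319.85077934    0.        ]
[ 628.53883457 -326.21520873    0.        ]
```

View pics/c6_top.png

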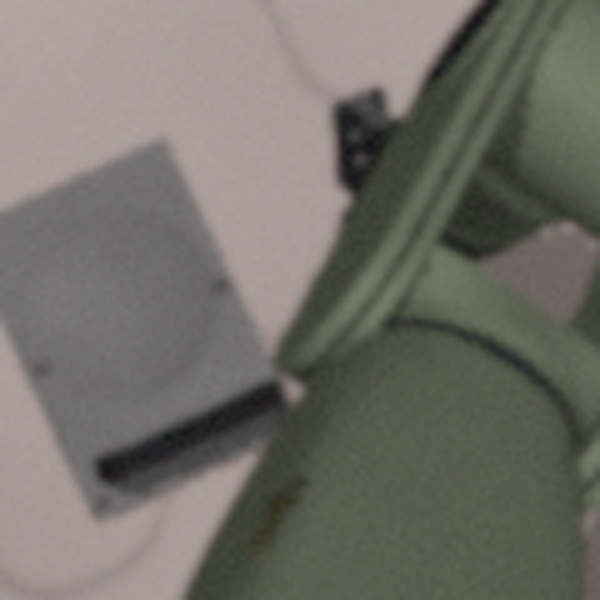

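Emit:
{"method": "arm_command", "body": {"increments": [[0,0,40,0,0,0,0.1],[0,0,45,0,0,0,0.1],[-36,33,0,0,0,0,0.1],[-36,33,0,0,0,0,0.1],[-36,33,0,0,0,0,0.1],[0,0,-20,0,0,0,0.1],[0,0,-20,0,0,0,0.1],[0,0,-15,0,0,0,0.1],[0,0,0,0,0,0,0.1],[0,0,0,0,0,0,0.1]]}}

```text
time: 10.05
ee_pos: [512.2, -231.2, 1.6]
orientation: [-1.7, -2.641, -0.0]
force: [0.2, -0.2, 0.2]
finger_gap: 47.0
```

Run:
```python
from h import *
im=robot.read_camera("scene"); crop("c7_scene",im,150,110,130,120,5)
o=robot.observe();print(o["ee_pos"],o["force"],o["finger_gap"])
```

```text
[ 512.80345175 -231.57210166    2.26233237] [ 0.25516099 -0.17661504 -0.05921821] 46.82837109081366
```

View pics/c7_scene.png

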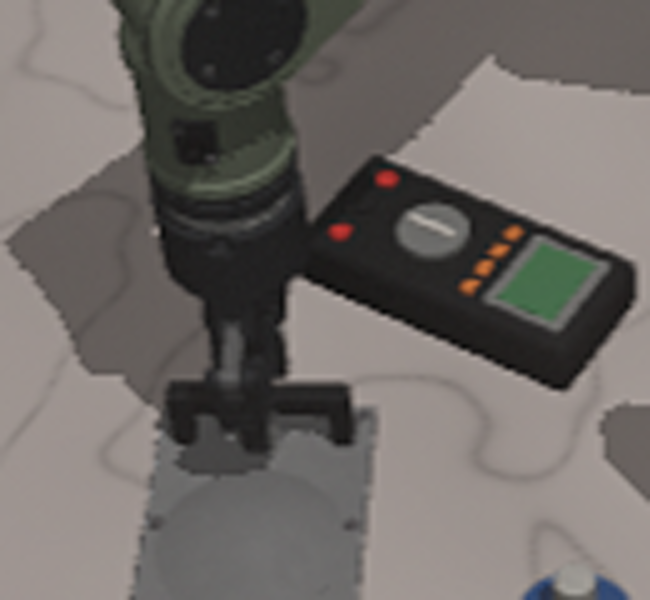

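Emit:
{"method": "arm_command", "body": {"increments": [[0,0,-7,0,0,0,0.1],[0,0,0,0,0,0,-0.2],[0,0,0,0,0,0,-0.4],[0,0,0,0,0,0,-0.6],[0,0,0,0,0,0,-1],[0,0,0,0,0,0,-1],[0,0,0,0,0,0,-1],[0,0,0,0,0,0,-1]]}}

```text
time: 10.9
ee_pos: [512.1, -231.2, -4.5]
orientation: [1.7, 2.642, -0.0]
force: [-2.3, -0.9, 5.1]
finger_gap: 11.4
```

Emit:
{"method": "arm_command", "body": {"increments": [[0,0,5,0,0,0,-1],[0,0,10,0,0,0,-1],[0,0,15,0,0,0,-1],[0,0,20,0,0,0,-1],[0,0,0,0,0,0,-1],[0,0,0,0,0,0,-1]]}}

```text
time: 11.5
ee_pos: [512.5, -231.2, 45.6]
orientation: [1.699, 2.64, -0.0]
force: [-0.5, -0.2, -5.8]
finger_gap: 11.8
```

Run:
```python
from h import *
im=robot.read_camera("scene"); crop("c8_scene",im,150,110,130,120,5)
im=robot.read_camera("top"); crop("c8_top",im,300,130,120,120,5)
o=robot.observe();print(o["ee_pos"],o["force"],o["wrist_torque"],o["finger_gap"])
```

```text
[ 511.04261124 -230.31630063   43.95826485] [ 0.12177971 -0.17806207 -6.81282141] [-0.10573139  0.354693   -0.004783  ] 11.63992272641745
```

View pics/c8_scene.png

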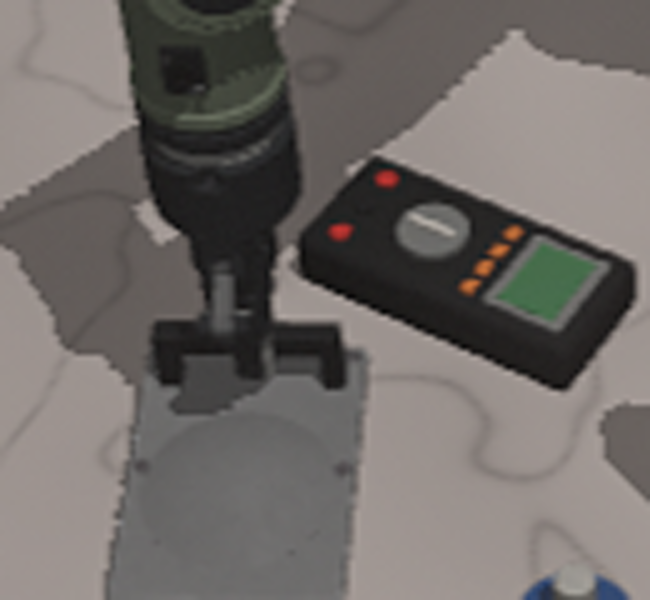

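View pics/c8_top.png

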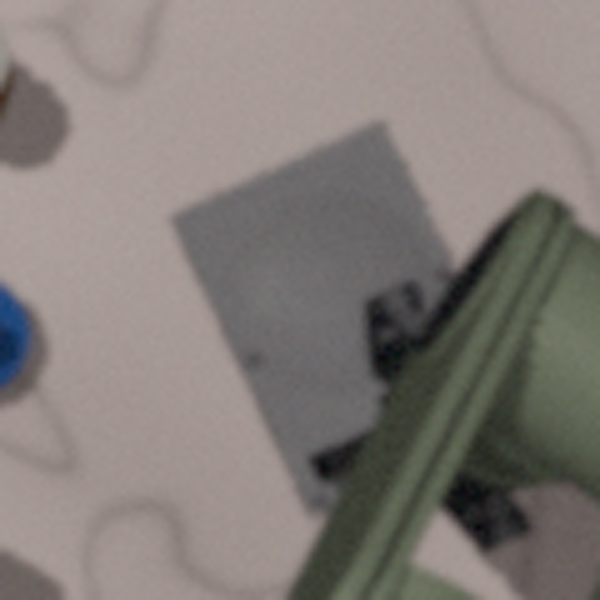

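Emit:
{"method": "arm_command", "body": {"increments": [[0,0,20,0,0,0,-1],[0,0,30,0,0,-2.6,-1],[0,0,30,0,0,-2.6,-1],[0,0,30,0,0,-2.6,-1],[0,0,25,0,0,-2.7,-1],[0,10,10,-0.73,2.91,0,-1],[0,20,0,-0.73,2.91,0,-1],[0,27,0,-0.73,2.91,0,-1],[0,30,0,-0.73,2.91,0,-1],[0,30,0,0,0,0,-1],[0,30,0,0,0,0,-1],[0,30,0,0,0,0,-1],[0,30,0,0,0,0,-1],[0,30,0,0,0,0,-1],[0,30,0,0,0,0,-1],[0,30,0,0,0,0,-1],[0,30,0,0,0,0,-1],[0,30,0,0,0,0,-1],[0,30,0,0,0,0,-1],[0,30,0,0,0,0,-1]]}}

```text
time: 13.6
ee_pos: [511.1, 187.3, 188.2]
orientation: [-1.848, -2.364, 0.251]
force: [0.5, 0.2, -5.4]
finger_gap: 11.7
```

Emit:
{"method": "arm_command", "body": {"increments": [[0,20,0,0,0,0,-1],[1,0,-20,0,0,0,-1],[0,0,-30,0,0,0,-1],[0,0,-20,0,0,0,-1],[0,0,0,0,0,0,-1],[0,0,0,0,0,0,-1],[0,0,0,0,0,0,-1]]}}

```text
time: 14.3
ee_pos: [514.2, 206.3, 121.1]
orientation: [-1.851, -2.367, 0.246]
force: [-0.1, 0.0, -5.5]
finger_gap: 11.5
```

Run:
```python
from h import *
im=robot.read_camera("scene"); cv2.imwrite("pics/scene9.png",im);crop("c9_scene",im,280,180,130,150,4)
im=robot.read_camera("top");  cv2.imwrite("pics/top9.png",im);crop("c9_top",im,140,110,130,130,5)
o=robot.observe();print(o["time"],o["ee_pos"],o["force"],o["wrist_torque"],o["finger_gap"],o["orientation"])
```

```text
14.4 [514.40620001 206.32974583 121.54486501] [-0.27749352  0.46309094 -5.40649857] [ 0.00465601 -0.00545569 -0.06916729] 11.666006404716157 [-1.85112013 -2.36733529  0.24509377]
```

View pics/c9_scene.png

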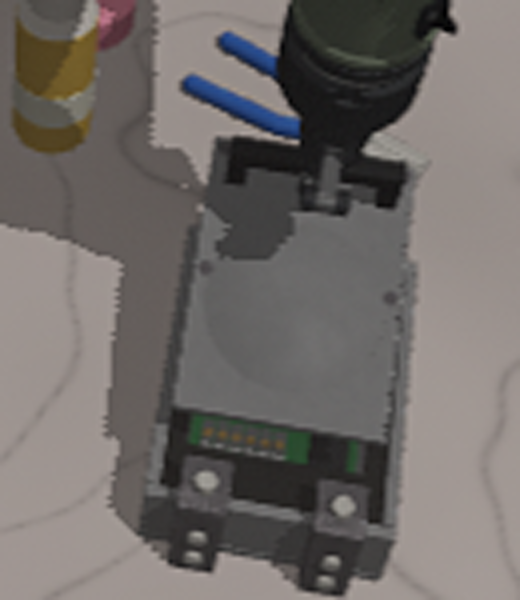

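View pics/c9_top.png

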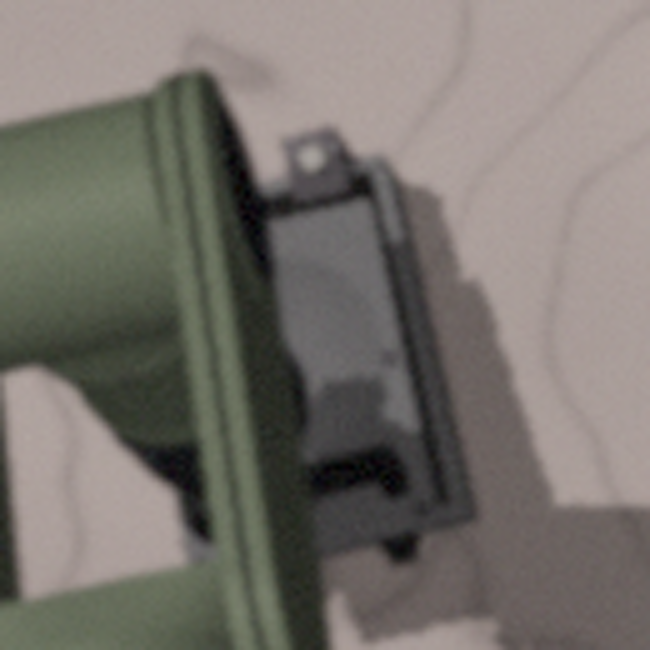

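```bash
cat >> h.py <<'E'
def U(c,o,f): return [(c[0]+.5)/f-.5+o[0],(c[1]+.5)/f-.5+o[1]]
psi=np.radians(14.0)
def seat(p,c=(595.3,227)):
    d=np.array(p[:2])-c;return np.array([np.cos(psi)*d[0]+np.sin(psi)*d[1],-np.sin(psi)*d[0]+np.cos(psi)*d[1],p[2]-50])
E
python3 - <<'E'
from h import *
a=U((381,193),(140,110),5);b=U((175,407),(280,180),4);b2=U((386,441),(280,180),4)
p,e=tri(*a,*b);print("tail -y corner",p,e,seat(p))
for z in (90,95,100):print(z,seat(plane("scene",*b,z)),seat(plane("scene",*b2,z)),seat(plane("top",*a,z)))
# rim -y outer edge & bolts in the same pics
print([seat(plane("top",*U(c,(140,110),5),56)) for c in[(384,158),(478,517)]])
print("bolt",tri(*U((313,155),(140,110),5),*U((207,480),(280,180),4)),seat(tri(*U((313,155),(140,110),5),*U((207,480),(280,180),4))[0]))
E
```

```text
tail -y corner [672.56337751 179.5659957   98.22465808] 10.405214412968524 [ 63.49300076 -64.7167144   48.22465808]
90 [ 57.94095858 -59.54140473  40.        ] [56.04114402 58.98066763 40.        ] [ 65.97630363 -69.16379889  40.        ]
95 [ 60.8607718  -59.54905051  45.        ] [58.97068335 58.36624713 45.        ] [ 64.75483696 -69.61684706  45.        ]
100 [ 63.78058501 -59.55669628  50.        ] [61.90022268 57.75182664 50.        ] [ 63.53337029 -70.06989524  50.        ]
[array([ 91.52325384, -71.72766463,   6.        ]), array([-98.53831119, -75.50431008,   6.        ])]
bolt (array([696.61186368, 213.36008897,  80.29466314]), np.float64(4.034234508874129)) [ 95.00267522 -37.74430549  30.29466314]
```

Emit:
{"method": "arm_command", "body": {"increments": [[-1,4,-15,0,0,0,-1],[0,0,-18,0,0,0,-1],[0,0,0,0,0,0,-1],[0,0,0,0,0,0,-1]]}}

```text
time: 14.8
ee_pos: [511.2, 210.1, 86.2]
orientation: [-1.848, -2.365, 0.251]
force: [0.6, 0.0, -5.3]
finger_gap: 11.5
```

Run:
```python
from h import *
im=robot.read_camera("scene"); cv2.imwrite("pics/scene10.png",im);crop("c10_scene",im,310,240,90,90,6)
im=robot.read_camera("top");  cv2.imwrite("pics/top10.png",im);crop("c10_top",im,180,125,70,100,6)
o=robot.observe();print(o["time"],o["ee_pos"],o["force"],o["wrist_torque"],o["finger_gap"],o["orientation"])
```

```text
14.9 [512.75134535 210.29920657  87.57783127] [ 0.6929941  -0.71686891 -5.0177027 ] [-0.00266643  0.00632801  0.00295026] 11.31175667131764 [-1.85014938 -2.36652902  0.24715584]
```

View pics/c10_scene.png

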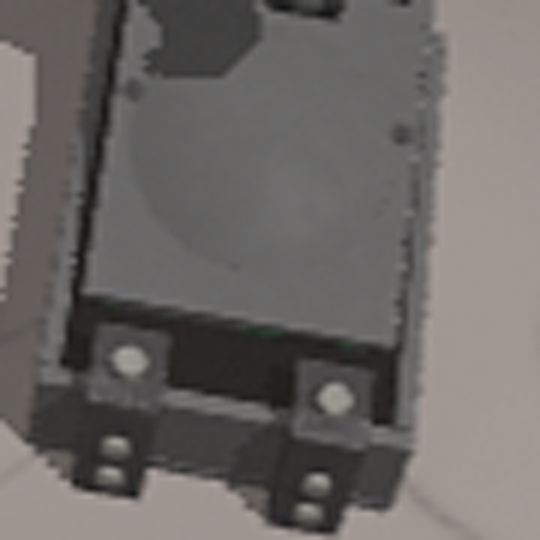

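View pics/c10_top.png

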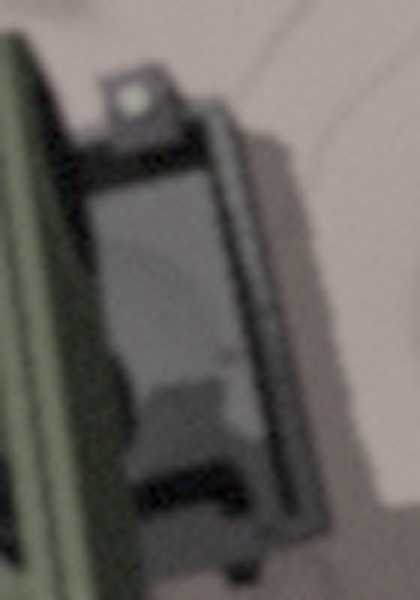

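Run:
```python
from h import *
g=lambda im:np.clip((im.astype(float)-10)*2.2,0,255).astype(np.uint8)
im=cv2.imread("pics/top10.png");crop("c11_top",g(im),205,135,40,50,12)
im=cv2.imread("pics/scene10.png");crop("c11_scene",g(im),312,275,75,45,10)
```

```text
(no output)
```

View pics/c11_top.png

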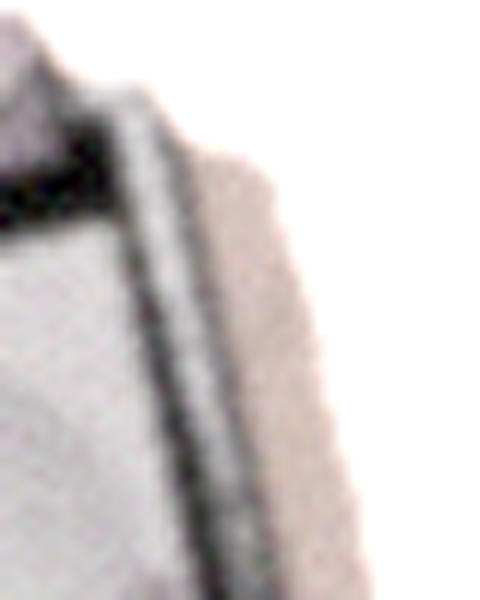

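View pics/c11_scene.png

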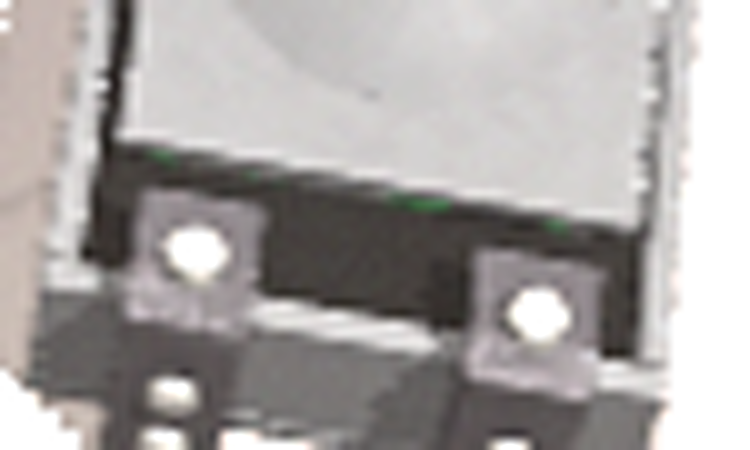

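Run:
```python
from h import *
t=lambda c:U(c,(205,135),12); s=lambda c:U(c,(312,275),10)
B=[plane("top",*U((285,68),(155,130),6),79),plane("top",*U((105,110),(155,130),6),79)]
S=[plane("scene",*s((197,250)),79),plane("scene",*s((540,314)),79)]
print("top bolts",[seat(p) for p in B]);print("scene bolts",[seat(p) for p in S])
for z in(65,71,75):
  print(z,"top corner",seat(plane("top",*t((119,217)),z)),"scene",seat(plane("scene",*s((118,142)),z)),seat(plane("scene",*s((638,228)),z)))
print("rim inner top z56",[seat(plane("top",*t(c),56)) for c in [(113,150),(200,560)]])
print("rim inner scene z56",[seat(plane("scene",*s(c),56)) for c in [(85,258),(110,0),(640,355),(668,60)]])
```

```text
top bolts [array([ 94.81726663, -39.14482417,  29.        ]), array([95.49639119, 37.52961717, 29.        ])]
scene bolts [array([ 93.85481581, -36.00624426,  29.        ]), array([94.45575824, 40.29496239, 29.        ])]
65 top corner [ 61.87573102 -61.00678666  15.        ] scene [ 62.49527236 -56.92147335  15.        ] [60.94097952 61.70383686 15.        ]
71 top corner [ 60.46527843 -61.58236666  21.        ] scene [ 65.88431797 -56.94611288  21.        ] [64.33933547 60.96862241 21.        ]
75 top corner [ 59.52497671 -61.96608666  25.        ] scene [ 68.1436817  -56.96253924  25.        ] [66.60490609 60.47847944 25.        ]
rim inner top z56 [array([ 78.31773392, -62.21526425,   6.        ]), array([-11.48655456, -59.90266443,   6.        ])]
rim inner scene z56 [array([ 88.47923158, -60.17591283,   6.        ]), array([ 20.23381696, -63.91347333,   6.        ]), array([87.74955031, 65.5700689 ,  6.        ]), array([10.33940544, 66.5003937 ,  6.        ])]
```

Emit:
{"method": "arm_command", "body": {"increments": [[0,2,-2,0,0,-0.8,-1],[5,1,-3,0,0,0,-1],[0,0,-2,0,0,0,-1],[0,0,0,0,0,0,-1],[0,0,0,0,0,0,-1]]}}

```text
time: 15.4
ee_pos: [516.9, 213.0, 79.7]
orientation: [-1.865, -2.352, 0.248]
force: [0.2, -0.3, -6.5]
finger_gap: 11.5
```

Emit:
{"method": "arm_command", "body": {"increments": [[0,0,-2,0,0,0,-1],[0,0,0,0,0,0,-1],[0,0,0,0,0,0,-1]]}}

```text
time: 15.7
ee_pos: [516.9, 213.0, 77.8]
orientation: [-1.865, -2.352, 0.248]
force: [-0.7, 0.0, -6.1]
finger_gap: 12.0
```

Emit:
{"method": "arm_command", "body": {"increments": [[0,0,-2,0,0,0,-1],[0,0,0,0,0,0,-1],[0,0,0,0,0,0,-1]]}}

```text
time: 16.0
ee_pos: [517.3, 213.1, 76.2]
orientation: [-1.865, -2.352, 0.247]
force: [-0.6, 0.3, -3.2]
finger_gap: 11.6
```

Emit:
{"method": "arm_command", "body": {"increments": [[0,0,2,0,0,0,-1],[4,1,0,0,0,0,-1],[4,1,0,0,0,0,-1],[4,1,0,0,0,0,-1],[0,0,0,0,0,0,-1],[0,0,0,0,0,0,-1]]}}

```text
time: 16.6
ee_pos: [529.0, 216.0, 77.7]
orientation: [-1.865, -2.352, 0.248]
force: [-0.1, -0.2, -5.5]
finger_gap: 11.2
```

Run:
```python
from h import *
g=lambda im:np.clip((im.astype(float)-10)*2.2,0,255).astype(np.uint8)
im=robot.read_camera("scene"); crop("c12_scene",g(im),312,275,75,45,10)
im=robot.read_camera("top"); crop("c12_top",g(im),195,130,50,50,12)
o=robot.observe();print(o["time"],o["ee_pos"],o["force"],o["wrist_torque"])
```

```text
16.7 [528.79013018 216.00474046  77.68665374] [-0.31834851 -0.29447083 -5.4135336 ] [-0.04634073  0.02478555  0.00317564]
```

View pics/c12_scene.png

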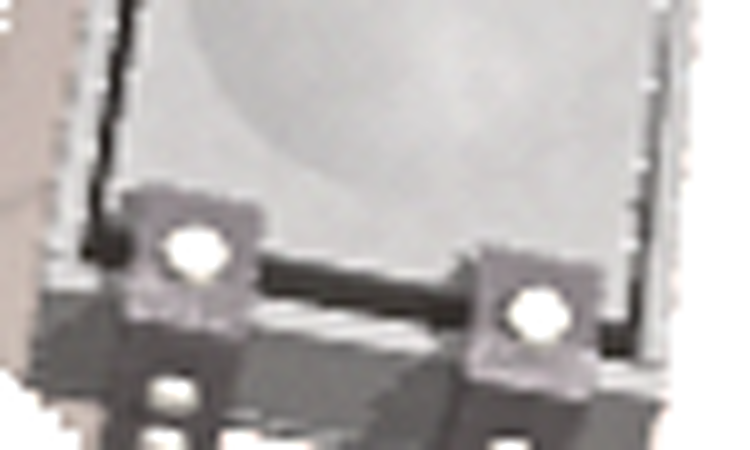

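View pics/c12_top.png

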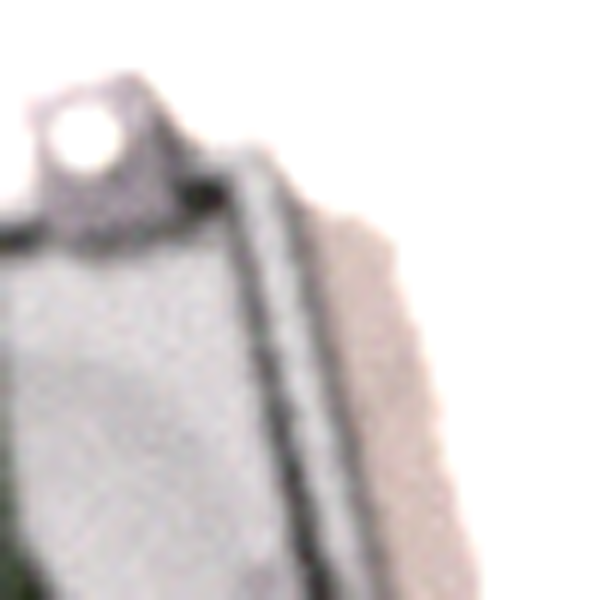

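Run:
```python
from h import *
s=lambda c:U(c,(312,275),10);t=lambda c:U(c,(195,130),12)
S=[plane("scene",*s((197,250)),79),plane("scene",*s((540,314)),79)]
print([seat(p) for p in S])
for z in (59,61,63): print(z,[seat(plane("scene",*s(c),z)) for c in[(265,255),(462,289)]])
print("L/R edge",[seat(plane("scene",*s(c),62)) for c in[(107,205),(632,318)]])
print("rearrim",[seat(plane("scene",*s(c),56)) for c in[(258,302),(435,340)]])
for z in (59,61,63):print("top corner",seat(plane("top",*t((232,222)),z)))
```

```text
[array([ 93.85481581, -36.00624426,  29.        ]), array([94.45575824, 40.29496239, 29.        ])]
59 [array([ 81.22539037, -20.19057024,   9.        ]), array([80.89762924, 24.51406015,  9.        ])]
61 [array([ 82.31117005, -20.27163814,  11.        ]), array([81.98405946, 24.34426233, 11.        ])]
63 [array([ 83.39694972, -20.35270605,  13.        ]), array([83.07048967, 24.17446451, 13.        ])]
L/R edge [array([ 77.38505297, -57.15142853,  12.        ]), array([82.16311084, 62.39364586, 12.        ])]
rearrim [array([ 91.67986729, -20.21975854,   6.        ]), array([93.1820659 , 20.00476749,  6.        ])]
top corner [ 75.11833531 -61.70072011   9.        ]
top corner [ 74.62693036 -61.89029968  11.        ]
top corner [ 74.13552541 -62.07987925  13.        ]
```

Emit:
{"method": "arm_command", "body": {"increments": [[3,0.5,0,0,0,0,-1],[3,0.5,0,0,0,0,-1],[0,0,0,0,0,0,-1],[0,0,0,0,0,0,-1]]}}

```text
time: 17.1
ee_pos: [535.1, 217.0, 77.9]
orientation: [-1.865, -2.352, 0.248]
force: [0.8, 0.4, -6.2]
finger_gap: 11.4
```

Emit:
{"method": "arm_command", "body": {"increments": [[1,0.2,-1,0,0,0,-1],[0,0,-1,0,0,0,-1],[0,0,-1,0,0,0,-1],[0,0,0,0,0,0,-1],[0,0,0,0,0,0,-1]]}}

```text
time: 17.6
ee_pos: [536.1, 217.3, 75.3]
orientation: [-1.865, -2.352, 0.247]
force: [-2.7, -0.6, -2.1]
finger_gap: 11.7
```

Run:
```python
from h import *
g=lambda im:np.clip((im.astype(float)-10)*2.2,0,255).astype(np.uint8)
im=robot.read_camera("scene"); crop("c13_scene",g(im),312,275,75,45,10)
im=robot.read_camera("top"); crop("c13_top",g(im),195,130,50,50,12)
o=robot.observe();print(o["time"],o["ee_pos"],o["force"],o["wrist_torque"])
```

```text
17.7 [536.03333185 217.29364694  75.24678008] [-3.15555759 -0.56052851 -0.83459586] [0.00612968 0.09347577 0.01978389]
```

View pics/c13_scene.png

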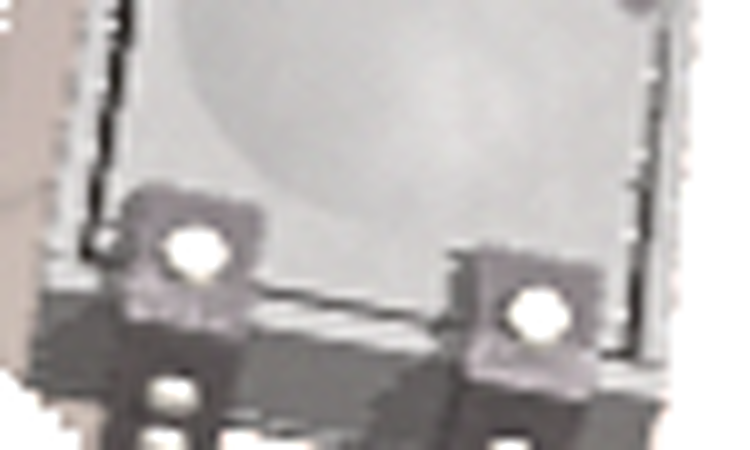

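View pics/c13_top.png

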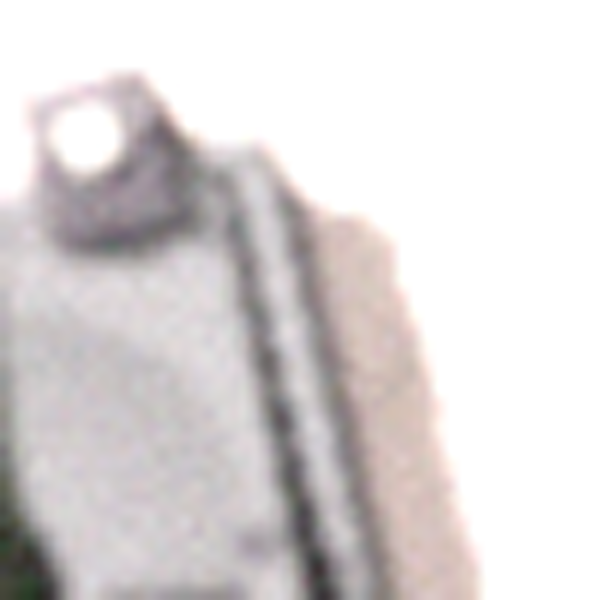

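Emit:
{"method": "arm_command", "body": {"increments": [[-0.35,-0.1,-2.5,0.24,-0.97,0,-1],[-0.35,-0.1,-2.5,0.24,-0.97,0,-1],[-0.35,-0.1,-2.5,0.24,-0.97,0,-1],[-0.3,-0.1,-2.5,0.24,-0.97,0,-1],[-0.3,-0.1,-2.6,0.24,-0.97,0,-1],[0,0,0,0,0,0,-1],[0,0,0,0,0,0,-1]]}}

```text
time: 18.4
ee_pos: [534.3, 216.8, 62.4]
orientation: [-1.902, -2.399, 0.146]
force: [-1.1, 0.5, -2.3]
finger_gap: 12.2
```

Run:
```python
from h import *
im=robot.read_camera("scene"); crop("c14_scene",im,305,215,95,110,5)
o=robot.observe();print(o["time"],o["ee_pos"],o["force"],o["wrist_torque"],o["orientation"])
```

```text
18.45 [534.35809402 216.81278655  62.44668034] [-1.56568502 -0.29755441 -1.51721728] [ 0.08326584 -0.12983918  0.03609071] [-1.9022564  -2.39879628  0.14614806]
```

View pics/c14_scene.png

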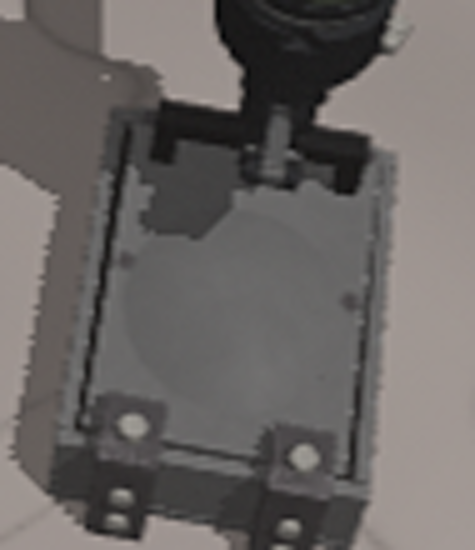

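Emit:
{"method": "arm_command", "body": {"increments": [[-0.2,-0.05,-2.55,0.24,-0.97,0,-1],[-0.15,0,-2.55,0.24,-0.97,0,-1],[-0.1,0,-2.55,0.24,-0.97,0,-1],[-0.1,0,-2.55,0.24,-0.97,0,-1],[0,0,-2.55,0.24,-0.97,0,-1],[0,0,0,0,0,0,-1],[0,0,0,0,0,0,-1]]}}

```text
time: 19.15
ee_pos: [533.3, 216.6, 49.6]
orientation: [-1.937, -2.443, 0.042]
force: [-0.6, -0.1, -1.2]
finger_gap: 11.7
```

Run:
```python
from h import *
im=robot.read_camera("scene"); crop("c15_scene",im,305,215,95,110,5)
im=robot.read_camera("top"); crop("c15_top",im,155,125,100,110,5)
o=robot.observe();print(o["time"],o["ee_pos"],o["force"],o["wrist_torque"],o["orientation"])
```

```text
19.25 [533.26202411 216.58508904  49.56474652] [-1.57403698 -0.25945078 -1.67106707] [-0.02309923  0.03667875  0.04912878] [-1.93682335 -2.44251456  0.04284093]
```

View pics/c15_scene.png

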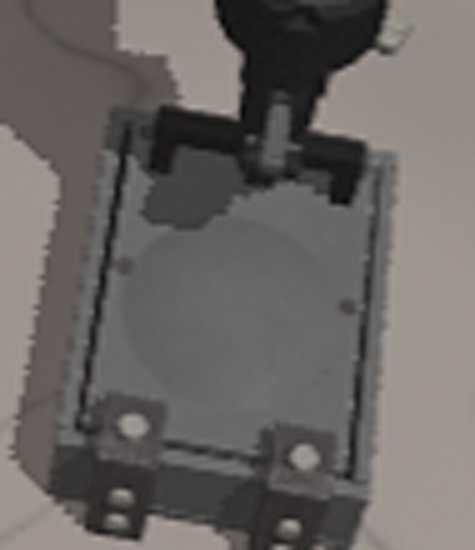

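View pics/c15_top.png

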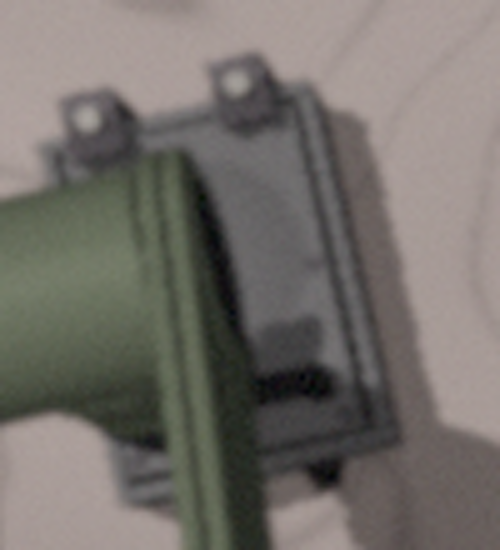

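Emit:
{"method": "arm_command", "body": {"increments": [[0,0,-2.55,0.24,-0.97,0,-1],[0,0,0,0,0,0,-1],[0,0,0,0,0,0,-1]]}}

```text
time: 19.55
ee_pos: [533.7, 216.7, 46.9]
orientation: [-1.944, -2.452, 0.02]
force: [-0.2, -0.8, -2.7]
finger_gap: 12.3
```

Emit:
{"method": "arm_command", "body": {"increments": [[0,0,-1.3,0.12,-0.48,0,-1],[0,0,0,0,0,0,-1],[0,0,0,0,0,0,-1]]}}

```text
time: 19.85
ee_pos: [533.8, 216.7, 45.7]
orientation: [-1.947, -2.456, 0.009]
force: [-1.1, -0.3, -2.6]
finger_gap: 12.0
```

Emit:
{"method": "arm_command", "body": {"increments": [[0,0,-1.3,0.12,-0.48,0,-1],[0,0,0,0,0,0,-1],[0,0,0,0,0,0,-1]]}}

```text
time: 20.15
ee_pos: [534.3, 216.8, 45.5]
orientation: [-1.951, -2.461, -0.003]
force: [-2.2, -1.4, 5.6]
finger_gap: 11.6
```

Emit:
{"method": "arm_command", "body": {"increments": [[0,0,0.5,0,0,0,-0.6],[0,0,0,0,0,0,-0.4],[0,0,0,0,0,0,-0.2],[0,0,0,0,0,0,0.1],[0,0,0,0,0,0,0.1],[0,0,0,0,0,0,0.1],[0,0,10,0,0,0,0.1],[0,0,30,0,0,0,0.1],[0,0,45,0,0,0,0.1],[0,-20,45,0,0,0,0.1],[0,-40,10,0,0,0,0.1],[0,-45,0,0,0,0,0.1],[0,-45,0,0,0,0,0.1],[0,0,0,0,0,0,0.1]]}}

```text
time: 21.55
ee_pos: [534.3, 61.9, 186.2]
orientation: [1.959, 2.455, 0.001]
force: [0.7, 0.4, -0.8]
finger_gap: 46.9
```

Run:
```python
from h import *
im=robot.read_camera("scene"); cv2.imwrite("pics/scene16.png",im);crop("c16_scene",im,305,215,95,110,5)
im=robot.read_camera("top");  cv2.imwrite("pics/top16.png",im);crop("c16_top",im,155,125,100,110,5)
o=robot.observe();print(o["time"],o["ee_pos"],o["force"],o["orientation"],o["joint_pos"])
```

```text
21.65 [534.01662053  65.86473202 185.64957661] [-0.82106704 -0.41973346  0.41850813] [-1.95415427 -2.45779257 -0.00338142] [-0.03991878  0.14398736  1.65342137  0.00276101  1.34421401 -0.26786168]
```

View pics/c16_scene.png

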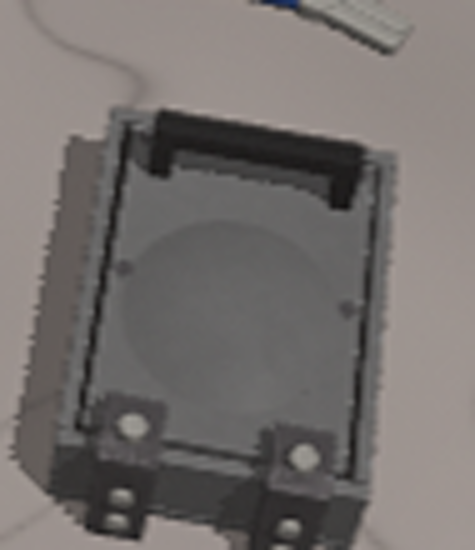

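View pics/c16_top.png

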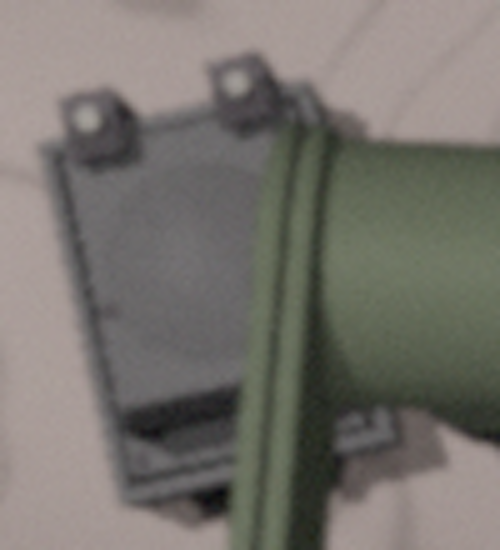

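Run:
```python
from h import *
g=lambda im:np.clip(im.astype(float)*1.4,0,255).astype(np.uint8)
im=cv2.imread("pics/top0.png");crop("c17_top",g(im),260,120,70,190,3.0)
s=cv2.imread("pics/scene0.png");crop("c17_scene",g(s),220,160,110,140,4)
```

```text
(no output)
```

View pics/c17_top.png

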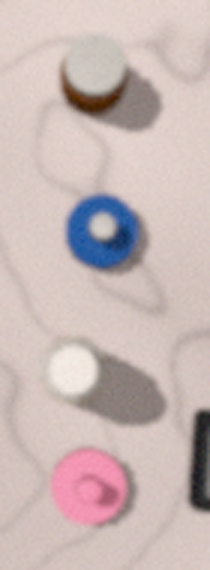

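View pics/c17_scene.png

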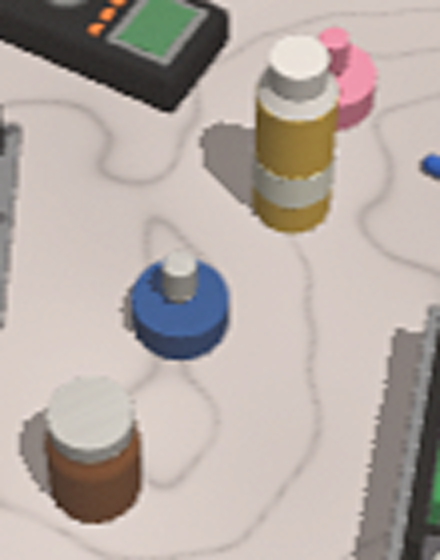

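Run:
```python
from h import *
print("can",plane("top",*U((73,369),(260,120),3),150),plane("scene",*U((298,58),(220,160),4),150))
print("jar",plane("top",*U((95,65),(260,120),3),85),plane("scene",*U((90,402),(220,160),4),85))
print("knob",plane("top",*U((103,226),(260,120),3),64),plane("scene",*U((180,262),(220,160),4),64))
print(proj("scene",[563.8,-16.3,64]))
```

```text
can [443.52132945   7.58824718 150.        ] [446.74788969  11.34932692 150.        ]
jar [694.84918905 -10.91121514  85.        ] [692.09130145 -10.41371561  85.        ]
knob [563.01179486 -18.15037714  64.        ] [564.4905435  -14.47533986  64.        ]
[264.09534678 224.67457591]
```

Emit:
{"method": "arm_command", "body": {"increments": [[10,-28,-20,0,0,0,0.1],[10,-28,-30,0,0,0,0.1],[9.5,-27,-40,0,0,0,0.1],[0,0,-40,0,0,0,0.1],[0,0,0,0,0,0,0.1],[0,0,0,0,0,0,0.1],[0,0,0,0,0,0,0.1]]}}

```text
time: 22.35
ee_pos: [565.4, -15.4, 57.5]
orientation: [1.949, 2.462, 0.005]
force: [0.0, 0.2, 0.8]
finger_gap: 46.9
```

Run:
```python
from h import *
im=robot.read_camera("scene"); crop("c18_scene",im,215,140,100,120,5)
im=robot.read_camera("top"); crop("c18_top",im,240,140,100,120,5)
o=robot.observe();print(o["time"],o["ee_pos"],o["force"])
```

```text
22.45 [565.65948298 -15.75368279  57.88416273] [0.53417173 0.20947938 0.01513494]
```

View pics/c18_scene.png

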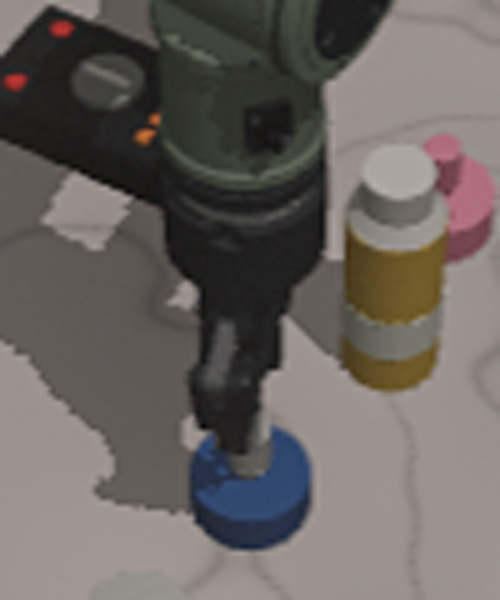

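View pics/c18_top.png

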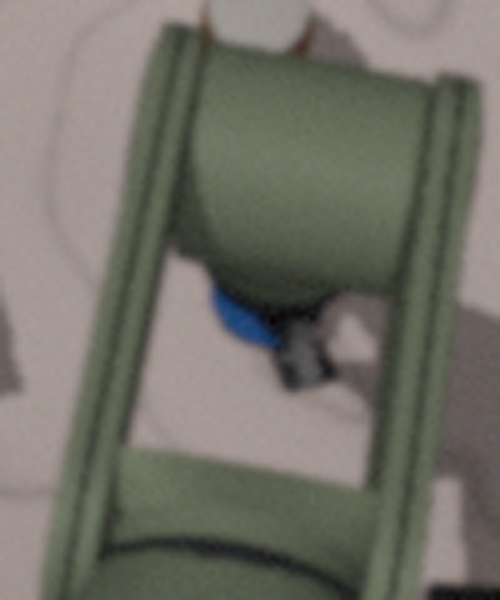

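Emit:
{"method": "arm_command", "body": {"increments": [[-1,0,-20,0,0,0,0.1],[0,0,-20,0,0,0,0.1],[0,0,-10,0,0,0,0.1],[0,0,0,0,0,0,0.1],[0,0,0,0,0,0,-0.2],[0,0,0,0,0,0,-0.4],[0,0,0,0,0,0,-0.6],[0,0,0,0,0,0,-1],[0,0,0,0,0,0,-1],[0,0,0,0,0,0,-1]], "newtons": 70}}

```text
time: 23.45
ee_pos: [563.5, -16.6, 6.5]
orientation: [1.952, 2.462, 0.003]
force: [-1.5, 0.5, 6.2]
finger_gap: 20.2
```

Emit:
{"method": "arm_command", "body": {"increments": [[0,0,10,0,0,0,-1],[0,0,40,0,0,0,-1],[0,0,40,0,0,0,-1],[0,0,20,0,0,0,-1],[5,27,0,0,0,0,-1],[5,28,0,0,0,0,-1],[5,28,0,0,0,0,-1],[5,28,0,0,0,0,-1],[5,28,0,0,0,0,-1],[5,28,0,0,0,0,-1],[5,28,0,0,0,0,-1],[5,28,0,0,0,0,-1],[5,25.6,0,0,0,0,-1],[0,0,0,0,0,0,-1],[0,0,0,0,0,0,-1],[0,0,0,0,0,0,-1]]}}

```text
time: 25.05
ee_pos: [606.3, 231.3, 113.9]
orientation: [-1.95, -2.459, 0.002]
force: [0.3, -0.5, -5.5]
finger_gap: 20.0
```

Run:
```python
from h import *
im=robot.read_camera("scene"); cv2.imwrite("pics/scene19.png",im);crop("c19_scene",im,305,205,100,120,5)
im=robot.read_camera("top"); cv2.imwrite("pics/top19.png",im);crop("c19_top",im,155,125,100,110,5)
o=robot.observe();print(o["time"],o["ee_pos"],o["force"],o["wrist_torque"])
```

```text
25.15 [606.86852239 231.09642592 114.40800617] [-0.01102293  0.30126869 -5.18651258] [-0.03499547 -0.07336351  0.02552135]
```

View pics/c19_scene.png

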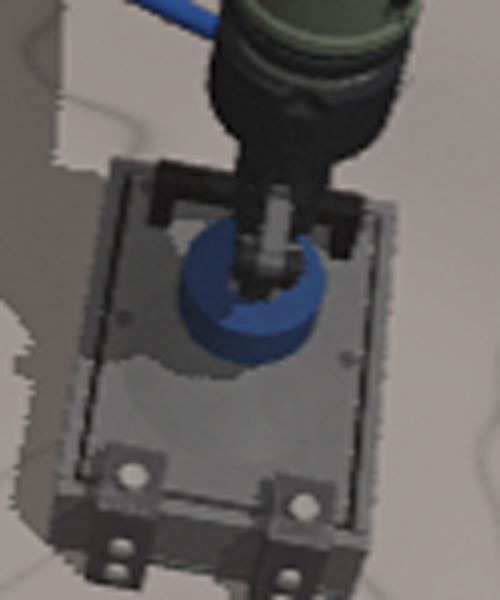

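View pics/c19_top.png

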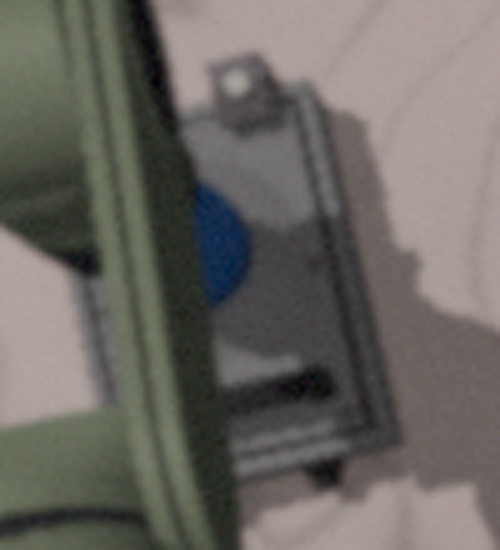

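Run:
```python
from h import *
def blue(im,x0,y0,x1,y1):
    im=im.astype(int);m=((im[:,:,0]-im[:,:,2])>25).astype(np.uint8);k=np.zeros_like(m);k[y0:y1,x0:x1]=1;m*=k
    ys,xs=np.nonzero(m);return xs.min(),xs.max(),ys.min(),ys.max()
def ext(n,c,zf):
    a=np.linspace(0,2*np.pi,180);P=[proj(n,[c[0]+32*np.cos(t),c[1]+32*np.sin(t),z]) for t in a for z in(zf,zf+28)]
    P=np.array(P);return P[:,0].min(),P[:,0].max(),P[:,1].min(),P[:,1].max()
s=cv2.imread("pics/scene19.png");t=cv2.imread("pics/top19.png")
print("scene meas",blue(s,335,240,375,285),"pred",np.round(ext("scene",(606.9,231.5),110),2))
print("top meas",blue(t,190,155,215,190),"pred",np.round(ext("top",(606.9,231.5),110),2))
s0=cv2.imread("pics/scene0.png");t0=cv2.imread("pics/top0.png")
print("initial scene",blue(s0,245,215,285,255),np.round(ext("scene",(563.8,-16.3),0),2))
print("initial top",blue(t0,275,180,312,215),np.round(ext("top",(563.8,-16.3),0),2))
h=[plane("scene",*U(c,(305,215),5),59) for c in[(125,267),(348,308)]];print("holes scene",h,np.mean(h,0),seat(np.mean(h,0)))
print("crown scene", np.mean(h,0)+14*np.array([np.cos(psi),np.sin(psi),0]))
h=[plane("top",*U(c,(155,125),5),59) for c in[(112,312),(312,262)]];print("holes top",h,np.mean(h,0),seat(np.mean(h,0)),np.mean(h,0)+14*np.array([np.cos(psi),np.sin(psi),0]))
```

```text
scene meas (np.int64(342), np.int64(369), np.int64(249), np.int64(277)) pred [339.41 369.66 245.73 276.65]
top meas (np.int64(194), np.int64(204), np.int64(162), np.int64(185)) pred [175.19 204.45 159.38 187.83]
initial scene (np.int64(253), np.int64(276), np.int64(225), np.int64(249)) [251.87 276.68 222.97 249.32]
initial top (np.int64(282), np.int64(305), np.int64(185), np.int64(208)) [280.5  305.19 183.93 209.31]
holes scene [array([608.27653236, 178.7654541 ,  59.        ]), array([584.11264658, 281.6608634 ,  59.        ])] [596.19458947 230.21315875  59.        ] [1.64534979 2.90129343 9.        ]
crown scene [609.77872963 233.60006529  59.        ]
holes top [array([583.26486716, 277.09586543,  59.        ]), array([608.93084825, 176.46069784,  59.        ])] [596.09785771 226.77828164  59.        ] [ 0.7205194  -0.40815163  9.        ] [609.68199787 230.16518818  59.        ]
```

Emit:
{"method": "arm_command", "body": {"increments": [[2.5,0.5,-12,0,0,0,-1],[0,0,-12,0,0,0,-1],[0,0,-6,0,0,0,-1],[0,0,-3,0,0,0,-1],[0,0,-2,0,0,0,-1],[0,0,0,0,0,0,-1],[0,0,0,0,0,0,-1]]}}

```text
time: 25.85
ee_pos: [610.2, 233.0, 80.4]
orientation: [-1.951, -2.461, -0.003]
force: [0.2, -0.2, -5.4]
finger_gap: 20.1
```

Emit:
{"method": "arm_command", "body": {"increments": [[0,0,-1,0,0,0,-1],[0,0,-1,0,0,0,-1],[0,0,0,0,0,0,-1],[0,0,0,0,0,0,-1]]}}

```text
time: 26.25
ee_pos: [609.8, 232.8, 77.9]
orientation: [-1.951, -2.46, -0.002]
force: [-0.1, 0.3, -5.6]
finger_gap: 20.4
```

Emit:
{"method": "arm_command", "body": {"increments": [[0,0,-1,0,0,0,-1],[0,0,0,0,0,0,-1],[0,0,0,0,0,0,-1]]}}

```text
time: 26.55
ee_pos: [610.0, 232.9, 77.2]
orientation: [-1.951, -2.46, -0.002]
force: [-0.2, -0.4, -3.2]
finger_gap: 20.1
```

Emit:
{"method": "arm_command", "body": {"increments": [[0,0,-0.7,0,0,0,-1],[0,0,0,0,0,0,-1],[0,0,0,0,0,0,-1]]}}

```text
time: 26.85
ee_pos: [610.1, 232.9, 77.0]
orientation: [-1.951, -2.461, -0.003]
force: [-2.5, -0.3, 1.0]
finger_gap: 20.5
```

Run:
```python
from h import *
im=robot.read_camera("scene"); cv2.imwrite("pics/scene20.png",im);crop("c20_scene",im,305,205,100,120,5)
o=robot.observe();print(o["time"],o["ee_pos"],o["force"],o["wrist_torque"])
```

```text
26.9 [610.13816014 232.90694261  77.03113566] [-1.48007614  1.09554907  1.23241594] [-0.13468518  0.38453665 -0.05025219]
```

View pics/c20_scene.png

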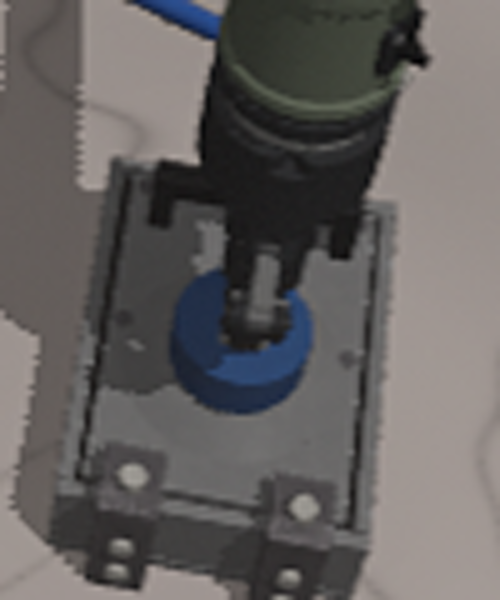

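Run:
```python
from h import *
def blue(im,x0,y0,x1,y1):
    im=im.astype(int);m=((im[:,:,0]-im[:,:,2])>25).astype(np.uint8);k=np.zeros_like(m);k[y0:y1,x0:x1]=1;m*=k
    ys,xs=np.nonzero(m);return xs.min(),xs.max(),ys.min(),ys.max()
def ext(n,c,zf):
    a=np.linspace(0,2*np.pi,180);P=np.array([proj(n,[c[0]+32*np.cos(t),c[1]+32*np.sin(t),z]) for t in a for z in(zf,zf+28)])
    return np.round([P[:,0].min(),P[:,0].max(),P[:,1].min(),P[:,1].max()],1)
s=cv2.imread("pics/scene20.png")
print(blue(s,335,250,375,295),ext("scene",(609.8,233.6),70.9),ext("scene",(614.8,233.6),70.9),ext("scene",(609.8,238.6),70.9))
```

```text
(np.int64(340), np.int64(367), np.int64(259), np.int64(287)) [338.  367.5 256.4 286.7] [337.3 366.8 258.  288.4] [340.  369.6 257.2 287.5]
```

Emit:
{"method": "arm_command", "body": {"increments": [[0,0,0,0,0,0,-0.45],[0,0,0,0,0,0,-0.4],[0,0,0,0,0,0,-0.3],[0,0,0,0,0,0,-0.1],[0,0,0,0,0,0,0.1],[0,0,0,0,0,0,0.1],[0,0,0,0,0,0,0.1],[0,0,5,0,0,0,0.1],[0,0,15,0,0,0,0.1],[0,0,30,0,0,0,0.1],[0,0,40,0,0,0,0.1],[0,0,40,0,0,0,0.1],[-20,-40,10,0,0,0,0.1],[-20,-45,0,0,0,0,0.1],[-20,-45,0,0,0,0,0.1],[-20,-45,0,0,0,0,0.1],[0,0,0,0,0,0,0.1],[0,0,0,0,0,0,0.1]], "newtons": 20}}

```text
time: 28.7
ee_pos: [530.2, 57.0, 217.9]
orientation: [-1.955, -2.459, -0.005]
force: [-0.2, 0.2, -0.1]
finger_gap: 47.0
```

Run:
```python
from h import *
im=robot.read_camera("scene"); cv2.imwrite("pics/scene21.png",im);crop("c21_scene",im,305,205,100,120,5)
im=robot.read_camera("top"); cv2.imwrite("pics/top21.png",im);crop("c21_top",im,155,125,100,110,5)
o=robot.observe();print(o["time"],o["ee_pos"],o["force"])
```

```text
28.8 [530.68111726  58.54996405 217.32539252] [0.01258816 0.5390309  0.270582  ]
```

View pics/c21_scene.png

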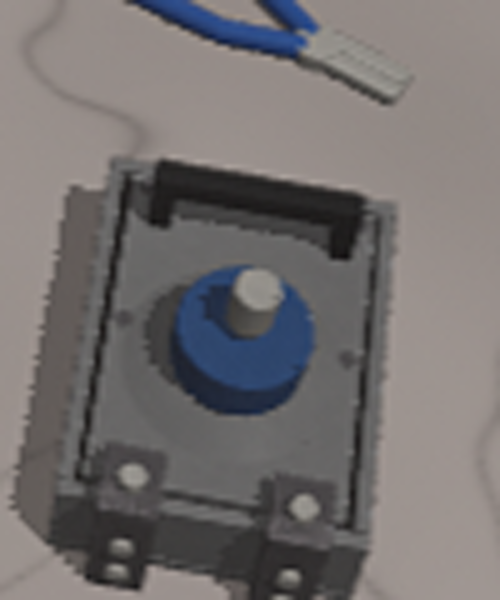

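View pics/top21.png

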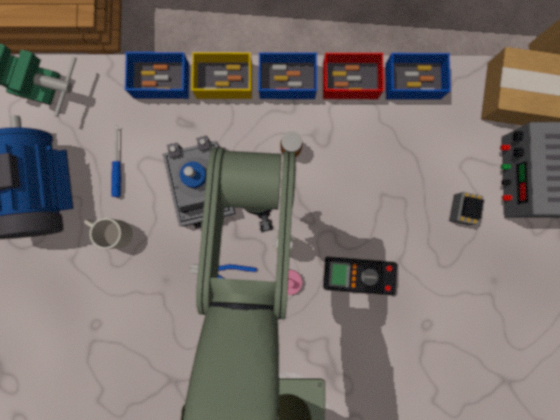

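Emit:
{"method": "arm_command", "body": {"increments": [[0,-40,0,0,0,0,0.1],[0,-40,0,0,0,0,0.1],[0,-20,0,0,0,0,0.1],[0,0,0,0,0,0,0.1],[0,0,0,0,0,0,0.1],[0,0,0,0,0,0,0.1],[0,0,0,0,0,0,0.1],[0,0,0,0,0,0,0.1],[0,0,0,0,0,0,0.1],[0,0,0,0,0,0,0.1],[0,0,0,0,0,0,0.1],[0,0,0,0,0,0,0.1],[0,0,0,0,0,0,0.1],[0,0,0,0,0,0,0.1],[0,0,0,0,0,0,0.1]]}}

```text
time: 30.3
ee_pos: [529.8, -42.2, 216.2]
orientation: [-1.951, -2.46, -0.002]
force: [-0.1, -0.6, 0.2]
finger_gap: 47.0
```

Run:
```python
from h import *
s=robot.read_camera("scene"); t=robot.read_camera("top")
crop("c22_scene",s,335,250,45,45,10);crop("c22_top",t,155,125,100,110,5)
p=cv2.imread("pics/scene21.png")
print("diff",np.abs(s.astype(int)-p)[245:295,335:375].mean())
def blue(im,x0,y0,x1,y1):
    im=im.astype(int);m=((im[:,:,0]-im[:,:,2])>25).astype(np.uint8);k=np.zeros_like(m);k[y0:y1,x0:x1]=1;m*=k
    ys,xs=np.nonzero(m);return xs.min(),xs.max(),ys.min(),ys.max()
def ext(n,c,zf):
    a=np.linspace(0,2*np.pi,180);P=np.array([proj(n,[c[0]+32*np.cos(q),c[1]+32*np.sin(q),z]) for q in a for z in(zf,zf+28)])
    return np.round([P[:,0].min(),P[:,0].max(),P[:,1].min(),P[:,1].max()],1)
print(blue(s,335,250,375,295),ext("scene",(609.8,233.6),70.9))
print(blue(t,175,155,212,195),ext("top",(609.7,230.2),70.9))
print("knob top pred",proj("scene",(609.8,233.6,134.9)),proj("top",(609.7,230.2,134.9)))
```

```text
diff 0.7
(np.int64(340), np.int64(367), np.int64(258), np.int64(287)) [338.  367.5 256.4 286.7]
(np.int64(179), np.int64(205), np.int64(161), np.int64(187)) [179.5 207.6 161.2 188.7]
knob top pred [355.45085797 259.79949075] [189.65088732 171.86822653]
```

View pics/c22_top.png

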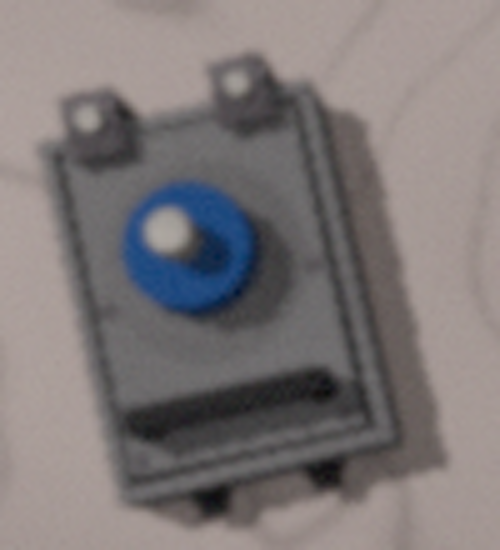

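View pics/c22_scene.png

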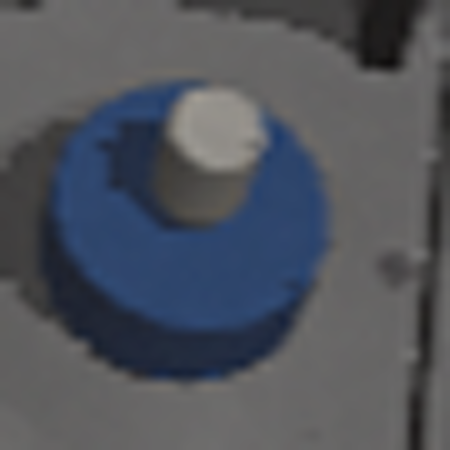

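Run:
```python
from h import *
def go(t,s,bt,bs,z):
    def cen(im,b,f,off):
        im=im.astype(int);out=[]
        m=f(im).astype(np.uint8);k=np.zeros_like(m);k[b[1]:b[3],b[0]:b[2]]=1;m*=k
        cs,_=cv2.findContours(m,0,1);c=max(cs,key=cv2.contourArea);M=cv2.moments(m*0+cv2.drawContours(m*0,[c],0,1,-1),True);return M["m10"]/M["m00"],M["m01"]/M["m00"],cv2.contourArea(c)
    bl=lambda i:(i[:,:,0]-i[:,:,2])>25
    kn=lambda i:(i.min(2)>115)&(i[:,:,2]-i[:,:,0]<30)
    d=cen(t,bt,bl,0);k=cen(t,bt,kn,0)
    P=plane("top",*d[:2],z+28);Q=plane("top",*k[:2],z+64);print("disc",d,P,"knob",k,Q,"lean vec mm/36",(Q-P)[:2])
t0=cv2.imread("pics/top0.png");t=robot.read_camera("top");s=robot.read_camera("scene");s0=cv2.imread("pics/scene0.png")
go(t0,s0,(278,182,310,213),0,0);go(t,s,(176,158,210,192),0,71)
print("scene knob",plane("scene",*U((215,128),(335,250),10),134.9),"init",plane("scene",*U((180,262),(220,160),4),64))
```

```text
disc (293.53406593406595, 196.66153846153847, 421.0) [562.57014102 -18.07308294  28.        ] knob (291.11779448621553, 195.7017543859649, 302.0) [561.22566145 -10.91022291  64.        ] lean vec mm/36 [-1.34447957  7.16286002]
disc (192.34027777777777, 174.07118055555554, 537.5) [610.05287261 230.93992906  99.        ] knob (187.81666666666666, 170.63333333333333, 47.5) [612.61382939 234.55252768 135.        ] lean vec mm/36 [2.56095677 3.61259863]
scene knob [615.52886451 237.03890917 134.9       ] init [564.4905435  -14.47533986  64.        ]
```

Run:
```python
from h import *
t=np.mean([robot.read_camera("top").astype(float) for _ in range(4)],0);s=np.mean([robot.read_camera("scene").astype(float) for _ in range(4)],0)
np.save("t.npy",t);np.save("s.npy",s)
g=lambda im:np.clip((im-20)*1.8,0,255).astype(np.uint8)
crop("c23_top",g(t),165,145,55,55,11);crop("c23_scene",g(s),330,245,55,55,11)
crop("c23_top0",g(cv2.imread("pics/top0.png").astype(float)),270,172,45,45,11)
```

```text
(no output)
```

View pics/c23_top.png

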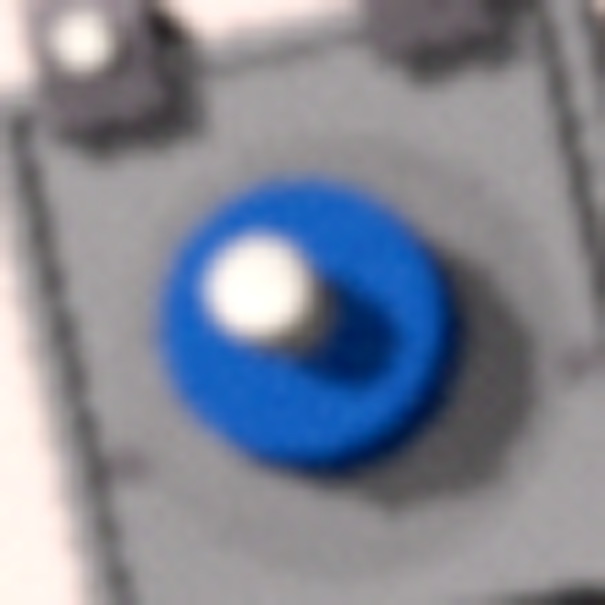

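View pics/c23_top0.png

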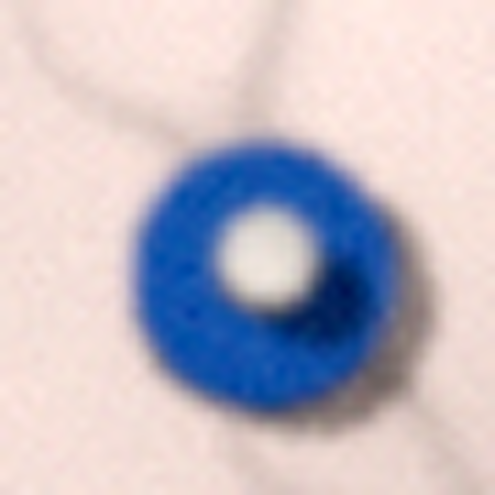

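View pics/c23_scene.png

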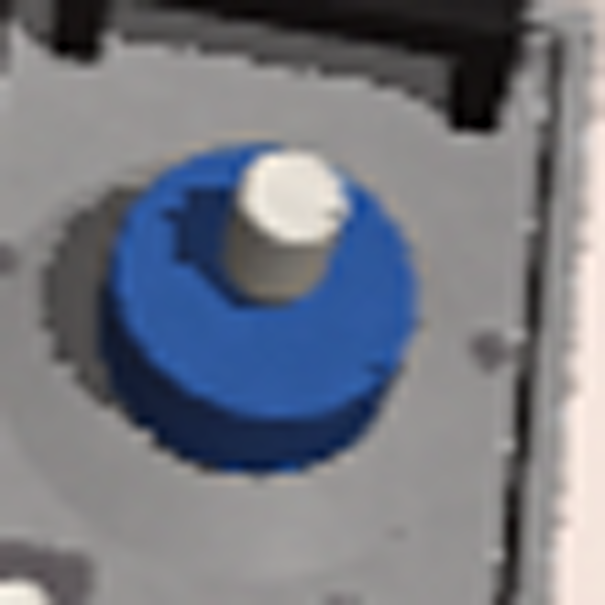

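Run:
```python
from h import *
for nm,b,f in(("now",(609,231,71),11),("init",(563,-18,0),11)):
  b=np.array(b,float);
  for n in("top","scene"):
    print(nm,n,"foot->face",(proj(n,b+[0,0,28])-proj(n,b))*f,"face->knobtop",(proj(n,b+[0,0,64])-proj(n,b+[0,0,28]))*f, "per mm x",(proj(n,b+[1,0,64])-proj(n,b+[0,0,64]))*f,"y",(proj(n,b+[0,1,64])-proj(n,b+[0,0,64]))*f)
# dome outline in top crop from holes
t=lambda c:U(c,(165,145),11)
h=[plane("top",*t(c),59) for c in[(128,468),(583,362)]];cr=np.mean(h,0)+14*np.array([np.cos(psi),np.sin(psi),0]);print("crown",cr,"face ctr",plane("top",*t((304,320)),99),"knob",plane("top",*t((257,288)),135))
```

```text
now top foot->face [-24.27709576 -18.90214052] face->knobtop [-33.1179742 -25.7856462] per mm x [ 0.07803415 -4.62252578] y [-4.66699423 -0.00991042]
now scene foot->face [ 16.8878681  -69.26299146] face->knobtop [ 22.70957207 -93.13981418] per mm x [-1.66720297  3.78888245] y [4.67290069 1.80316364]
init top foot->face [  3.51444154 -12.07291352] face->knobtop [  4.77741771 -16.41152663] per mm x [-1.65190944e-03 -4.35620012e+00] y [-4.37879799 -0.00869865]
init scene foot->face [ -1.6142726  -67.99546382] face->knobtop [ -2.15954408 -90.96307599] per mm x [-1.91979778  3.17047673] y [3.913632   1.51062016]
crown [608.9863097  230.49854468  59.        ] face ctr [611.12197749 231.34364239  99.        ] knob [612.39067251 234.33085236 135.        ]
```

Run:
```python
from h import *
p=cv2.imread("pics/scene21.png").astype(np.float32);s=np.load("s.npy").astype(np.float32);n=robot.read_camera("scene").astype(np.float32)
def sh(a,b): 
    a=cv2.cvtColor(a,6)[246:290,335:375];b=cv2.cvtColor(b,6)[246:290,335:375];return cv2.phaseCorrelate(a,b,cv2.createHanningWindow(a.shape[::-1],cv2.CV_32F))
print(sh(p,s),sh(s,n))
k=lambda im:[ (np.nonzero((im[255:272,345:368].min(2)>120))[i].mean()) for i in(1,0)]
print(k(p),k(s),k(n)); o=robot.observe();print(o["time"],o["force"])
t=cv2.absdiff(robot.read_camera("top"),cv2.imread("pics/top0.png"))
for nm,b in dict(jar=(278,130,305,160),mug=(85,215,125,250),meter=(322,255,400,296),screw=(108,125,126,198),contactor=(450,190,485,225)).items(): print(nm,t[b[1]:b[3],b[0]:b[2]].mean())
cv2.imwrite("pics/scene24.png",n.astype(np.uint8))
```

```text
((-0.09983073820318111, 0.47706492877046003), 0.9799916259447734) ((-0.0029456573522992358, 0.48809587866647774), 0.9928793303171793)
[np.float64(11.346153846153847), np.float64(7.288461538461538)] [np.float64(11.346153846153847), np.float64(7.288461538461538)] [np.float64(11.346153846153847), np.float64(7.288461538461538)]
30.95 [-0.69783572  0.28957647  0.47044047]
jar 16.805349794238683
mug 6.768095238095238
meter 19.621117365019803
screw 7.4903602232369355
contactor 6.060136054421768
```

View pics/scene24.png

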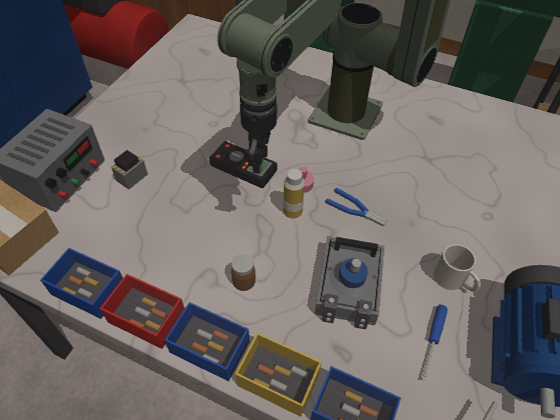

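```bash
python3 -c "
from rig import robot
print(robot.finish_job())"
```

```text
the job is handed in; nothing more can be done
None
```

I handed the job in at about 31 s of the 72 s allowed. The cover lies in the recess under both claws, and the blue ballast stands free on its crown. No verdict was reported.

**Cover:** I held it by the handle, tilted about 12° with the tail low, and felt the tail touch the rear seat before sliding it under the claws. I then turned it down about 1° per step until the wrist force showed the front on the seat, and let go.

**Ballast:** I lowered it in 1 mm steps until the force showed it touching the crown, then released it.

**Last checks:**
- **Cover fit:** it shows inside the rim with a gap at both sides, and its centre is about 1–2 mm from the recess centre. Flatness was judged from the pictures and from the handle height and force at seating, not measured directly.
- **Ballast position:** the foot is about 2–3 mm from the crown's top.
- **Ballast stillness:** the knob did not move by a pixel from release to the last picture.
- **Ballast lean:** about 0.08–0.09 rad, against the 0.15 limit. A dome should have put a weight leaning that much farther off centre, so these two figures disagree. I accepted them rather than regrip it.
- **Bystanders:** all look unmoved in the last scene picture. The top-view comparison for the jar and multimeter was spoiled by the arm and its shadow.

**What disagreed on the way:**
- **Tool height:** the reported TCP sat about 27 mm below the real fingertips, so my first grasp closed empty on top of the handle. I measured the offset by touching the bench and corrected for it.
- **Cameras:** the two differed by about 3–5 mm sideways. I averaged them or compared positions within one view.
- **Finger opening:** it read about 2 mm too small.

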